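# Snap the fuse that fits into its spring clips and switch on

### The arm

A 7-joint arm with a two-finger parallel gripper is mounted at the origin on a cart in front of the work surface, level with it; the furniture and walls round the work are solid. World frame = base frame: x ahead of the robot, y to its left, z up, the work surface at z = 0. Lengths are in m, angles in rad, forces in N, time in s.
With the tool pointing down it reaches from about 0.4 to 0.875 m from the base axis. Payload 6.5 kg.
Tool frame: the origin (TCP) lies midway between the tips of the shut fingers; the grasp point (between the pads) lies 19 mm behind it; z points along the fingers, y is the line along which they close (so a half turn about z gives the same grasp; the last joint's range is limited). The gripper opens to 85 mm and grips with 20 to 120 N. Pads are 22 mm wide; open, the fingers measure 114 mm over their backs; the gripper's body (76 mm by 85 mm) begins 54 mm behind the grasp point. The pads swing forward as they close: fully open they stand 13 mm farther back than shut.
Start: joints at [-1.387, 0.536, -0.004, 1.538, 0.003, 1.067, -0.071], TCP at [0.161, 0.63, 0.194] pointing down, gripper open.
Joint ranges: [-2.7, 2.7], [-0.37, 2.16], [-1.27, 1.26], [0.24, 2.4], [-1.31, 4.45], [0.19, 1.91], [-2.76, 2.76]. Speed limits (rad/s): [2.39, 2.39, 3.14, 3.14, 3.14, 3.14, 3.14].

### API

Orientations are given as a unit quaternion [w, x, y, z].
In Python, from plant import * gives the robot as it stands.
- The arm moves only by the tool arm_command, never from a script. Its argument "rows" is a list of rows, each a list of 7 numbers: the shift along the world's x, y, z as a fraction of full scale, then the turn, a rotation vector about the world's x, y, z as a fraction of full scale, then the gripper command: -1 is shut, 1 is fully open, values between are in proportion. A call has exactly 8 rows; each row shifts and turns the commanded pose from where the row before left it; what a row does not reach is not made up. Full scale, the value 1, is 0.02 m for a shift and 0.1 rad for a turn. A row lasts 1/10 s, in which the tool goes at most 50 mm and 8.59 degrees, less where a joint would pass 70% of its speed; a pose out of reach is approached as far as the arm can. A call with a number of a shift or a turn outside -1 to 1 is refused whole. A call with a gripper value outside its range is refused whole. The fingers move at their own pace and stop on an object; "force" is the grip in N (left out, the last holds). Time passes only in rows, so rows that do not move let the fingers close, or fill a call up. It gives the time, the measured TCP pose, the force, the opening and the grip force at its end, in the units of the state.
- read_state(): the state, without advancing time (a new reading comes with each control period).
- read_camera(name): name is "side" or "top"; returns a dict with "frame" (384x512x3 uint8, red, green, blue), "K" (3x3 intrinsics, pixels), "distortion" ([k1, k2, p1, p2, k3] as OpenCV has them; the pictures are not rectified), "eye" and "orientation" of the camera in the world. Camera axes: x right, y down, z forward; pixel columns grow to the right and rows downward; lengths in m; the calibration is good to about 2 mm. A picture is of the moment at which its call begins. There is no depth.
- finish_job(): hands the job in; it is judged then, once.
The state is a dict: "time_s": time; "q": joint angles; "joint_velocities": joint speeds; "effort": joint torques, N m; "ee_pos": TCP position; "eef_rot": TCP orientation; "force": force on the tool from outside, world axes, zero at the start; "ft_torque": the same for the moment, N m; "gripper_width": finger opening in m; "grasp_force": force on a finger pad.
Only numpy, scipy, OpenCV 4.12 (cv2) and the standard library are available. Lean on these libraries where they do the work, as an engineer would, in place of code of your own. Each camera call takes 0.05 s, during which the arm holds its last target. There are 200 camera calls.

### The job

Put the fuse that fits, the longer of the two lying on the bench, into the fuse base on the sloping stand: press it between the two spring clips until it sits fully down on its rests and both clips have snapped back over its tapered ends. Only when it is in, push the switch lever beside it fully up the slope to on. Leave the shorter fuse, the pliers left of the stand and the tape measure behind it where they lie.

Things in the scene. Friction and masses are not known exactly. Their poses are not given: they have to be found in the camera images.
- long_fuse_center (a point): Centre of the longer fuse (to be fitted), loose, 0.22 kg: square bar 140 mm long along its own y, 32 x 32 mm in section; white ceramic in the middle 88 mm, plain metal end caps. The last 10 mm at each end taper on all four sides from 32 to 8 mm square. Lies flat, z up, centre 16 mm above the bench. Alike end for end and on all four sides.
- short_fuse_center (a point): Centre of the shorter fuse, which does not fit: the same make but 100 mm long, lying flat on the bench in a similar way. Leave it alone.
- seat (a point): Where the centre of the fitted long fuse must be. Axes: z square off the sloping panel (tilted 30 degrees from vertical, towards the stand's front, the low edge), x up the slope, y level along the fuse. The fuse is pushed straight in along -z until it stops on the rests; the clips resist with about 8 to 15 N and then snap over its ends.
- fuse_base: Grey sloping panel, 180 mm up the slope (x) by 344 mm (y); origin at the middle of its face, axes as the seat's; the seat is at x 0, y -45, z +36 mm. Two black rests 14 mm wide in y stand 48 mm either side of the seat, tops 20 mm off the panel, with flared side cheeks (36 mm between) up to 35 mm off it. Between the rests (82 mm) the panel is bare, free for fingertips.
- nose_left (a point): Middle of the rounded inner nose (radius 4 mm) of the brass spring clip at the seat's +y end. Clip unspread: 67.7 mm from the seat in y, 11.6 mm above it in z. The clip is 22 mm wide in x; its flared tip reaches 30 mm above the seat in z. The fuse's lower taper drives the nose out by 6 mm; when home, the nose springs back over the upper taper and holds the fuse down.
- nose_right (a point): The same for the clip at the seat's -y end.
- clip_left (a joint): Angle of the clip at +y: 0 at rest, grows as it is spread outward; about 0.15 when most spread, about 0.03 when snapped over a seated fuse.
- clip_right (a joint): Angle of the clip at -y, the same way.
- switch (a joint): Angle of the switch lever: 0 is off, leaning down the slope; 1.0 is on, leaning up the slope, against the stop. It stays where it is left; moving it takes about 1 N at the knob.
- switch_tip (a point): Centre of the black knob (radius 13 mm) on the lever's steel rod (radius 5 mm), 80 mm from the pivot. In the seat's axes the pivot is at x 0, y +170, z -14 mm; the knob at x -38, z +56 when off, x +38, z +56 when on, at most z +66 between. Housing 70 mm (x) by 50 mm (y), top at z -11 mm, with a pivot boss up to z -1 mm.
- pliers_mid (a point): Middle of a pair of pliers with red handles, 167 x 55 x 11 mm, lying on the bench to the left of the stand. Leave it alone.
- tape_mid (a point): Middle of a yellow pocket tape measure, 58 x 74 x 35 mm, on the bench behind the stand. Leave it alone.
Things that resemble listed ones, but are neither listed nor needed, are in the scene too. Leave any yellow look-alike of the part that bears long_fuse_center alone.

How it is judged:
By the outcome, as a careful person would: the job done as asked, in the order asked, and still so for the second after the job is handed in, with the robot touching nothing.
It also fails if it takes over 48 s, if anything falls off the work surface, if the arm or the gripper's body presses on something with over 40 N, if the wrist force passes 120 N, or if a joint passes its speed limit or range.

## Working session

There is one attempt and no reset: what is moved stays moved. The work goes in short steps, Python scripts to look and compute and a tool call to move; the robot and the scene stay as the last step left them, time stands still between calls to the robot, and variables do not carry over. Pictures are saved under pics/ and viewed, at most 10 in all, crops included, and the job is handed in when it is done.

Besides the shell and the picture viewer there is one more tool, called after "Emit:" by a JSON object that holds its "api" and its "payload", one argument or row to a line. arm_command: Moves the arm, as the interface text tells. Its arguments: {"type":"object","properties":{"rows":{"type":"array","items":{"type":"array","items":{"type":"number","minimum":-1,"maximum":1}}},"force":{"type":"number"}},"required":["rows"]}

```bash
mkdir -p pics
cat > h.py <<'E'
from plant import *
import numpy as np, cv2
from scipy.spatial.transform import Rotation as R
def rot(q): return R.from_quat([q[1],q[2],q[3],q[0]]).as_matrix()
def cam(n,fn=None):
    c=read_camera(n)
    if fn: cv2.imwrite(fn,c["frame"][:,:,::-1])
    return c
def ray(c,uv):
    p=cv2.undistortPoints(np.array([[uv]],float),np.array(c["K"]),np.array(c["distortion"]))[0,0]
    return np.array(c["eye"]),rot(c["orientation"])@np.array([p[0],p[1],1])
def onz(c,uv,z):
    e,d=ray(c,uv); return e+d*(z-e[2])/d[2]
def proj(c,P):
    M=rot(c["orientation"]).T; t=-M@np.array(c["eye"])
    return cv2.projectPoints(np.array(P,float).reshape(-1,1,3),cv2.Rodrigues(M)[0],t,np.array(c["K"]),np.array(c["distortion"]))[0].reshape(-1,2)
E
python3 - <<'E'
from h import *
import pickle
for n in("top","side"):
    c=cam(n); pickle.dump(c,open(n+".pkl","wb"))
    print(n,c["eye"],c["orientation"],c["K"])
    cv2.imwrite(f"pics/{n}0.png",cv2.resize(c["frame"][:,:,::-1],(800,600),interpolation=cv2.INTER_CUBIC))
s=read_state();print(s["time_s"],s["ee_pos"],s["eef_rot"])
E
```

```text
top [0.35869826 0.03430844 1.11608412] [ 0.05943565 -0.70425253  0.70522872 -0.05610916] [[355.0421846    0.         255.38015984]
 [  0.         355.0421846  200.07518125]
 [  0.           0.           1.        ]]
side [-0.04376147 -0.76250428  0.80496695] [-0.43872807  0.84466865 -0.27319673  0.13934169] [[358.67510949   0.         259.17376581]
 [  0.         358.67510949 187.91967077]
 [  0.           0.           1.        ]]
0.1 [0.16055571 0.62919291 0.1936529 ] [-3.58728094e-05  1.24551038e-01  9.92212863e-01 -8.19986685e-04]
```

View pics/top0.png

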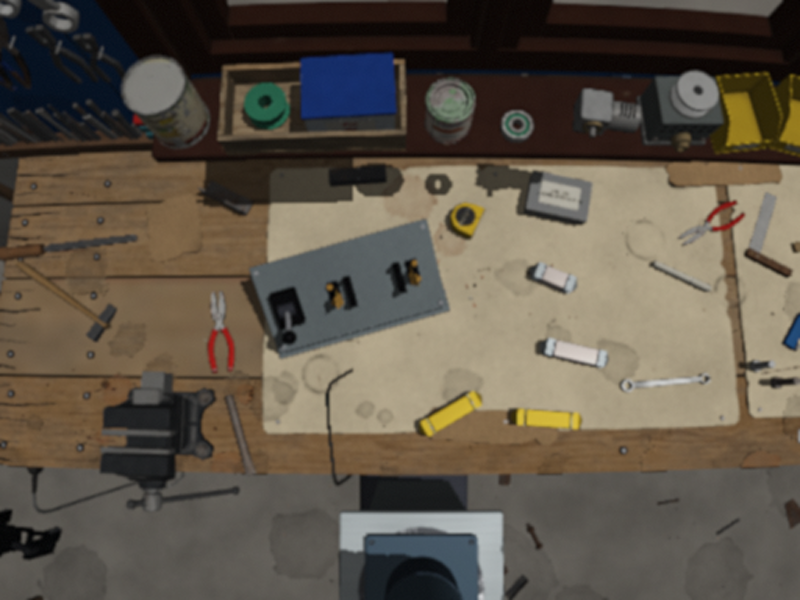

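View pics/side0.png

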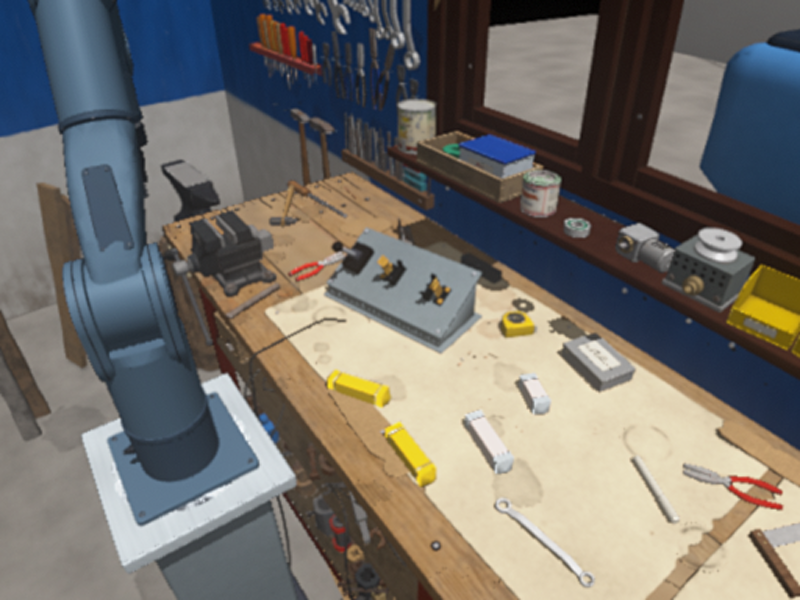

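Candidates (800x600 top view): the white bar at (575,352) is the long fuse. The white bar at (553,278) is the short one. The yellow bars at (450,413) and (547,418) are look-alikes. Next come enlarged crops to confirm this.

Run:
```python
from h import *
import pickle
t=pickle.load(open("top.pkl","rb"));s=pickle.load(open("side.pkl","rb"))
print(proj(t,[[.16,.63,.194],[0,0,0]]),proj(s,[[.16,.63,.194],[0,0,0]]))
def crop(c,x,y,w,h,W,H): return cv2.resize(c["frame"][y:y+h,x:x+w,::-1],(W,H),interpolation=cv2.INTER_CUBIC)
a=crop(t,330,160,70,85,350,425)   # x5
b=crop(t,155,135,140,100,700,500)
c=crop(s,200,140,120,90,800,600)
d=crop(s,290,235,70,75,350,375)
cv2.imwrite("pics/a.png",np.hstack([a,np.vstack([d,np.zeros((50,350,3),np.uint8)])]))
cv2.imwrite("pics/b.png",b);cv2.imwrite("pics/c.png",c)
```

```text
[[ 31.50912497 331.60401235]
 [268.645172   377.59671896]] [[ 94.59096577 132.18786208]
 [115.55392388 289.73075266]]
```

View pics/a.png

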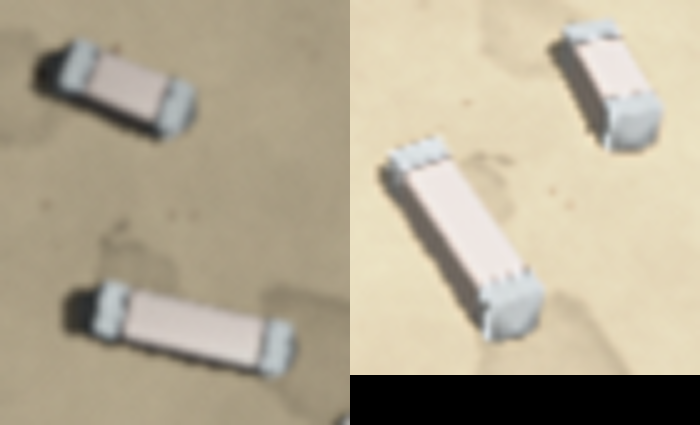

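View pics/b.png

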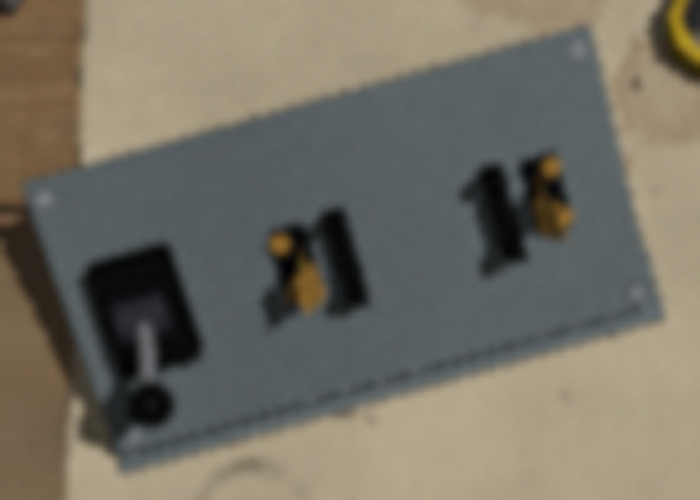

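View pics/c.png

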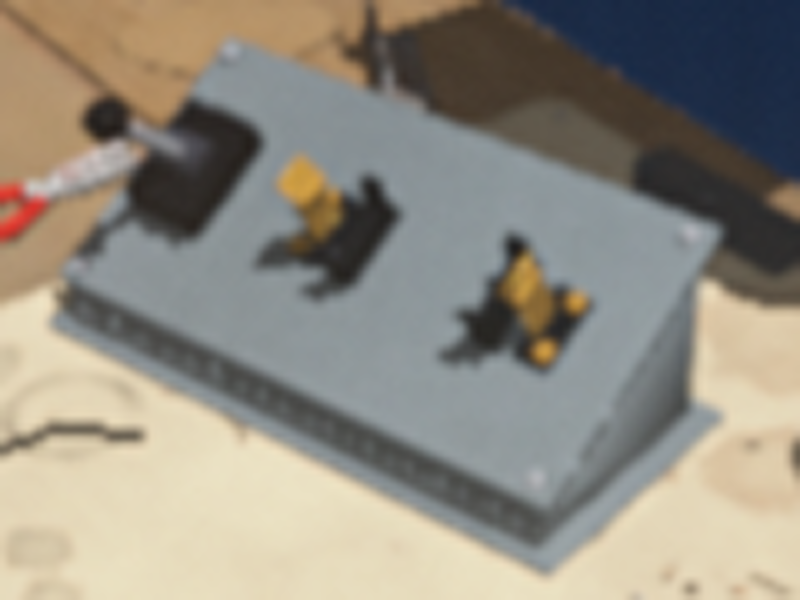

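The crop confirms it: the lower white bar is the longer one (ceramic about 140 px at x5) and the upper is the short one (about 85 px). Now I'll fit the stand pose from the panel corners and knob, and the fuse from its ceramic corners.

```bash
cat > fit.py <<'E'
from h import *
import pickle
from scipy.optimize import least_squares
t=pickle.load(open("top.pkl","rb"));s=pickle.load(open("side.pkl","rb"))
def T(p): return R.from_euler('z',p[3]).as_matrix()@R.from_euler('y',-np.pi/6).as_matrix()
P=np.array([[90,172,0],[90,-172,0],[-90,-172,0],[-90,172,0],[-38,125,92]])/1000
tp=np.array([[25,185],[588,28],[648,300],[118,445],[151,404]])/5+[155-.4,135-.4]
sp=np.array([[225,40],[722,228],[548,508],[65,283],[105,117]])/(20/3)+[200-.4,140-.4]
def f(p):
    W=P@T(p).T+p[:3]
    return np.concatenate([proj(t,W)-tp,proj(s,W)-sp])
r=least_squares(lambda p:f(p).ravel(),[.45,.1,.07,.25],loss='soft_l1')
print(r.x,"\n",f(r.x).round(1))
p=r.x;M=T(p);seat=p[:3]+M@[0,-.045,.036]
print("seat",seat,"tilt z",M[:,2],"fuse y",M[:,1],"low edge z",(p[:3]+M@[-.09,0,0])[2])
tri=lambda a,b:None
# fuse
F=np.array([[-16,44,16],[16,44,16],[16,-44,16],[-16,-44,16]])/1000
ft=np.array([[122,335],[128,290],[268,318],[258,362]])/5+[330-.4,160-.4]
fs=np.array([[55,172],[105,158],[177,265],[130,280]])/5+[290-.4,235-.4]
def g(p,z=.016):
    W=F@R.from_euler('z',p[2]).as_matrix().T+[p[0],p[1],z]
    return W
e=lambda p:np.concatenate([proj(t,g(p))-ft,proj(s,g(p))-fs])
q=least_squares(lambda p:e(p).ravel(),[.3,-.2,-.2],loss='soft_l1')
print("fuse",q.x,"\n",e(q.x).round(1))
def seg(img,c,A,B,off,k,col):
    a=(proj(c,[A,B])+.4-off)*k
    cv2.line(img,tuple(int(v) for v in a[0]),tuple(int(v) for v in a[1]),col,1)
o=[]
for c,off,n in((t,(155,135),"b"),(s,(200,140),"c")):
    k=4; im=cv2.resize(c["frame"][off[1]:off[1]+100,off[0]:off[0]+ (100 if 0 else 130),::-1],None,fx=k,fy=k,interpolation=cv2.INTER_CUBIC)
    S=lambda v:seat+M@(np.array(v)/1000)
    L=[]
    for sg in(1,-1):
        L+=[((-11,67.7*sg,11.6),(11,67.7*sg,11.6)),((-11,75*sg,30),(11,75*sg,30)),((-18,48*sg,-16),(18,48*sg,-16))]
    L+=[((0,170,-14),(-38,170,56)),((-90,217,-36),(90,217,-36)),((-90,-127,-36),(90,-127,-36)),((-90,217,-36),(-90,-127,-36)),((90,217,-36),(90,-127,-36))]
    for A,B in L: seg(im,c,S(A),S(B),np.array(off),k,(0,0,255))
    o.append(im)
cv2.imwrite("pics/fit.png",cv2.resize(np.vstack(o),(520,800))[:, :] if 0 else np.vstack(o)[:, :]); 
im=np.hstack([cv2.resize(v,(400,308)) for v in o]) ; cv2.imwrite("pics/fit.png",np.vstack([im]))
E
python3 fit.py
```

```text
[0.58331323 0.13452704 0.07873088 0.27322092] 
 [[-1.5 -1.8]
 [-0.1 -1.6]
 [ 0.7 -0.1]
 [-0.8  0.8]
 [ 0.6  1.2]
 [ 1.4 -0.5]
 [ 0.4  0.5]
 [-0.4  0.9]
 [-0.7 -1. ]
 [-0.1  4.3]]
seat [0.57812345 0.08633922 0.1099078 ] tilt z [-0.48145339 -0.13491714  0.8660254 ] fuse y [-0.26983427  0.96290678  0.        ] low edge z 0.033730880878945595
fuse [ 0.46011129 -0.30973172 -0.22789168] 
 [[-0.3 -0. ]
 [ 0.4 -1.1]
 [-0.2 -0.5]
 [ 0.1  0.8]
 [-0.5 -0.1]
 [-0.6 -0.7]
 [ 0.8  0.3]
 [-0.1  1.1]]
```

View pics/fit.png

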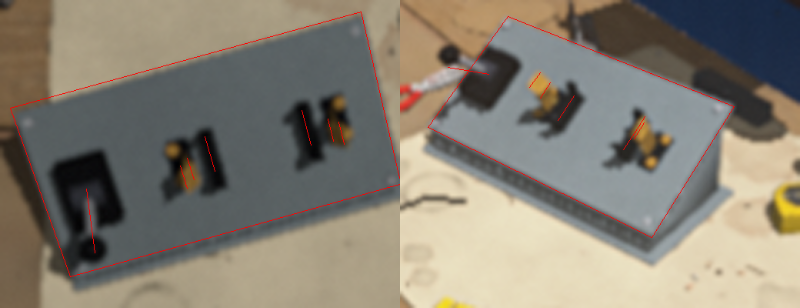

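```bash
cat > tri.py <<'E'
from fit import *
def tri(a,b):
    e1,d1=ray(t,a);e2,d2=ray(s,b);d1/=np.linalg.norm(d1);d2/=np.linalg.norm(d2)
    A=np.c_[d1,-d2];k=np.linalg.lstsq(A,e2-e1,rcond=None)[0]
    x,y=e1+k[0]*d1,e2+k[1]*d2
    return (x+y)/2,np.linalg.norm(x-y)
for i in range(5):
    x,g_=tri(tp[i],sp[i]); print(x.round(4),"gap",round(g_*1000,1),"in panel mm",(M.T@(x-p[:3])*1000).round(1))
c1=[tri(tp[i],sp[i])[0] for i in range(4)]
print([round(np.linalg.norm(c1[i]-c1[(i+1)%4])*1000) for i in range(4)])
im=[]
for c,x,y in((t,200,160),(s,235,155)):
    w,h=(80,75) if c is t else (80,75)
    im.append(cv2.resize(c["frame"][y:y+h,x:x+w,::-1],(400,375),interpolation=cv2.INTER_LANCZOS4))
# columns 5x
v=np.hstack(im); cv2.imwrite("pics/d.png",cv2.convertScaleAbs(v,alpha=1.5,beta=15))
E
python3 tri.py|tail -6
```

```text
[0.6046 0.3165 0.1261] gap 3.2 in panel mm [ 84.  169.5   6.2]
[ 0.6997 -0.011   0.1276] gap 2.8 in panel mm [  87.5 -171.5    5.9]
[ 0.5554 -0.0507  0.0358] gap 3.2 in panel mm [ -88.  -170.8    1.2]
[0.4644 0.2782 0.0287] gap 1.1 in panel mm [-90.6 170.4  -5.5]
[0.4747 0.2315 0.1579] gap 0.3 in panel mm [-28.3 122.7 107.8]
[341, 176, 341, 175]
```

View pics/d.png

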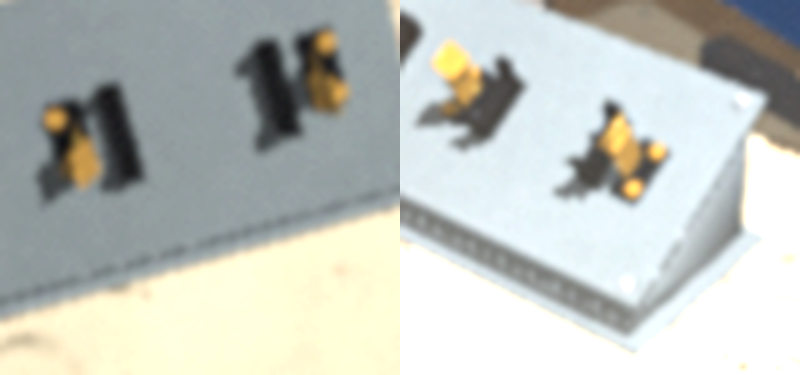

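```bash
cat >> tri.py <<'E'
print("----")
for a,b in(((84,162),(55,56)),((322,88),(217,130)),((55,118),(None,None))):
    if b[0] is None: continue
    x,g_=tri(np.array(a)/5+[199.6,159.6],np.array(b)/5+[234.6,154.6]); print("clip",x.round(4),round(g_*1000,1),(M.T@(x-p[:3])*1000).round(1))
def f2(v,n=4):
    Mm=R.from_euler('zyx',[v[3],v[4],v[5]]).as_matrix(); W=P[:n]@Mm.T+v[:3]
    return np.concatenate([proj(t,W)-tp[:n],proj(s,W)-sp[:n]])
for lab,fun,x0 in(("noknob30",lambda v:f2(np.r_[v,-np.pi/6,0]),p),("free",lambda v:f2(v),np.r_[p,-np.pi/6,0])):
    r=least_squares(lambda v:fun(v).ravel(),x0);print(lab,r.x.round(4));print(fun(r.x).round(1).tolist())
# knob offset; camera-extrinsic freedom: panel 30deg + side eye shift
def f3(v):
    W=P@R.from_euler('zy',[v[3],-np.pi/6]).as_matrix().T+v[:3]
    s2=dict(s);s2["eye"]=np.array(s["eye"])+v[4:7]
    q=s["orientation"]; rr=R.from_rotvec(v[7:10])*R.from_quat([q[1],q[2],q[3],q[0]]);z=rr.as_quat();s2["orientation"]=[z[3],*z[:3]]
    return np.r_[(proj(t,W)-tp).ravel(),(proj(s2,W)-sp).ravel(),v[4:7]/.002,v[7:10]/.002]
r=least_squares(f3,np.r_[p,np.zeros(6)]);print("cam",r.x.round(4));print(r.fun[:20].round(1).tolist())
E
python3 tri.py|sed -n '/----/,$p'
```

```text
----
clip [0.5452 0.1474 0.1374] 4.1 [ 0.6 22.6 67.4]
clip [0.588  0.0139 0.1302] 1.4 [   1.5 -117.4   58.6]
noknob30 [0.5811 0.1356 0.0777 0.2527]
[[-0.4, -2.2], [-0.4, -0.2], [1.7, 2.5], [0.6, -0.6], [2.7, 3.9], [-1.9, -3.4], [-2.8, -2.7], [1.2, 2.9]]
free [ 0.5815  0.1339  0.0781  0.3176 -0.5536  0.1513]
[[-1.4, -0.6], [0.2, -0.7], [0.9, 0.0], [-0.1, 0.7], [0.7, -0.2], [-0.3, -0.5], [-0.3, 1.3], [-0.2, 0.6]]
cam [ 5.810e-01  1.338e-01  7.990e-02  2.481e-01 -0.000e+00  1.200e-03
 -1.100e-03 -2.600e-03 -2.000e-04  9.000e-04]
[0.1, -2.6, 0.5, -0.2, 2.3, 2.6, 0.8, -0.8, -2.7, 0.8, 3.2, 2.6, -1.3, -4.2, -2.5, -3.5, 1.4, 1.6, -0.7, 4.9]
```

```bash
sed -i "s/'zyx'/'ZYX'/; s/'zy'/'ZY'/" tri.py; python3 tri.py|sed -n '/----/,$p'
```

```text
----
clip [0.5452 0.1474 0.1374] 4.1 [ 0.6 22.6 67.4]
clip [0.588  0.0139 0.1302] 1.4 [   1.5 -117.4   58.6]
noknob30 [0.582  0.1337 0.0779 0.2787]
[[-1.3, -0.9], [-0.1, -1.3], [1.0, 0.1], [-0.3, 1.6], [1.0, -0.1], [0.3, 0.7], [-0.3, 1.3], [-1.0, -0.4]]
free [ 0.5815  0.1339  0.0781  0.2812 -0.5714 -0.0227]
[[-1.4, -0.6], [0.2, -0.7], [0.9, 0.0], [-0.1, 0.7], [0.7, -0.2], [-0.3, -0.5], [-0.3, 1.3], [-0.2, 0.6]]
cam [ 5.831e-01  1.343e-01  7.710e-02  2.712e-01 -5.000e-04 -7.000e-04
 -1.300e-03 -1.400e-03  9.000e-04 -2.000e-04]
[-1.3, -1.7, -0.0, -1.3, 0.7, 0.2, -0.7, 0.9, 0.7, 1.3, 1.4, -1.1, 0.3, -0.1, -0.6, 0.3, -0.7, -1.6, -0.2, 3.7]
```

Emit:
{"api": "arm_command", "payload": {
  "rows": [
    [0.625,-1,0.65,0,0,-0.323,1],
    [0.625,-1,0.65,0,0,-0.323,1],
    [0.625,-1,0.65,0,0,-0.323,1],
    [0.625,-1,0.65,0,0,-0.323,1],
    [0.625,-1,0.65,0,0,-0.323,1],
    [0.625,-1,0.65,0,0,-0.323,1],
    [0.625,-1,0.65,0,0,-0.323,1],
    [0.625,-1,0.65,0,0,-0.323,1]
  ],
  "force": 60
}}

```text
time_s: 0.9
ee_pos: [0.261, 0.4686, 0.2986]
eef_rot: [-0.0, 0.252, 0.968, -0.0]
force: [0.6, -0.1, -1.0]
gripper_width: 0.0853
grasp_force: 0.0
```

Emit:
{"api": "arm_command", "payload": {
  "rows": [
    [0.625,-1,0,0,0,-0.323,1],
    [0.625,-1,0,0,0,-0.323,1],
    [0.625,-1,0,0,0,-0.323,1],
    [0.625,-1,0,0,0,-0.323,1],
    [0.625,-1,0,0,0,-0.323,1],
    [0.625,-1,0,0,0,-0.323,1],
    [0.625,-1,0,0,0,-0.323,1],
    [0.625,-1,0,0,0,-0.323,1]
  ]
}}

```text
time_s: 1.7
ee_pos: [0.3617, 0.3081, 0.2985]
eef_rot: [0.0, 0.375, 0.927, 0.0]
force: [0.2, 0.1, -0.2]
gripper_width: 0.0858
grasp_force: 0.0
```

Emit:
{"api": "arm_command", "payload": {
  "rows": [
    [0.625,-1,0,0,0,-0.323,1],
    [0.625,-1,0,0,0,-0.323,1],
    [0.625,-1,0,0,0,-0.323,1],
    [0.625,-1,0,0,0,-0.323,1],
    [0.625,-1,0,0,0,-0.323,1],
    [0.625,-1,0,0,0,-0.323,1],
    [0.625,-1,0,0,0,-0.323,1],
    [0.625,-1,0,0,0,-0.323,1]
  ]
}}

```text
time_s: 2.5
ee_pos: [0.4616, 0.148, 0.2985]
eef_rot: [0.0, 0.491, 0.871, -0.0]
force: [-0.2, 0.4, -0.0]
gripper_width: 0.0852
grasp_force: 0.0
```

Emit:
{"api": "arm_command", "payload": {
  "rows": [
    [0,-0.96,0,0,0,-0.323,1],
    [0,-0.96,0,0,0,-0.323,1],
    [0,-0.96,0,0,0,-0.323,1],
    [0,-0.96,0,0,0,-0.323,1],
    [0,-0.96,0,0,0,-0.323,1],
    [0,-0.96,0,0,0,-0.323,1],
    [0,-0.96,0,0,0,-0.323,1],
    [0,-0.96,0,0,0,-0.323,1]
  ]
}}

```text
time_s: 3.3
ee_pos: [0.4606, -0.0053, 0.2985]
eef_rot: [0.0, 0.6, 0.8, 0.0]
force: [-0.1, -0.3, 0.5]
gripper_width: 0.0855
grasp_force: 0.0
```

Emit:
{"api": "arm_command", "payload": {
  "rows": [
    [0,-0.96,0,0,0,-0.323,1],
    [0,-0.96,0,0,0,-0.323,1],
    [0,-0.96,0,0,0,-0.323,1],
    [0,-0.96,0,0,0,-0.323,1],
    [0,-0.96,0,0,0,-0.323,1],
    [0,-0.96,0,0,0,-0.323,1],
    [0,-0.96,0,0,0,-0.323,1],
    [0,-0.96,0,0,0,-0.323,1]
  ]
}}

```text
time_s: 4.1
ee_pos: [0.4607, -0.159, 0.2985]
eef_rot: [0.0, 0.698, 0.716, -0.0]
force: [0.6, -0.7, -0.6]
gripper_width: 0.0855
grasp_force: 0.0
```

Emit:
{"api": "arm_command", "payload": {
  "rows": [
    [0,-0.96,-1,0,0,-0.323,1],
    [0,-0.96,-1,0,0,-0.323,1],
    [0,-0.96,-1,0,0,-0.323,1],
    [0,-0.96,-1,0,0,-0.323,1],
    [0,-0.96,-1,0,0,-0.323,1],
    [0,-0.96,-1,0,0,-0.323,1],
    [0,-0.96,-1,0,0,-0.323,1],
    [0,-0.96,-1,0,0,-0.323,1]
  ]
}}

```text
time_s: 4.9
ee_pos: [0.4604, -0.3127, 0.1374]
eef_rot: [0.0, 0.784, 0.621, -0.0]
force: [0.4, 0.8, -0.2]
gripper_width: 0.0854
grasp_force: 0.0
```

Run:
```python
from h import *
c=cam("side");s=read_state();print(s["ee_pos"],rot(s["eef_rot"]).round(3).tolist(),s["q"])
cv2.imwrite("pics/e.png",cv2.resize(c["frame"][190:320,260:390,::-1],(600,600),interpolation=cv2.INTER_CUBIC))
```

```text
[ 0.45819455 -0.31513003  0.13493146] [[0.234, 0.972, -0.004], [0.972, -0.234, -0.002], [-0.003, -0.003, -1.0]] [-0.00430053  0.54155629  0.70609704  1.87127321 -0.43916425  0.89243136
  0.67828583]
```

View pics/e.png

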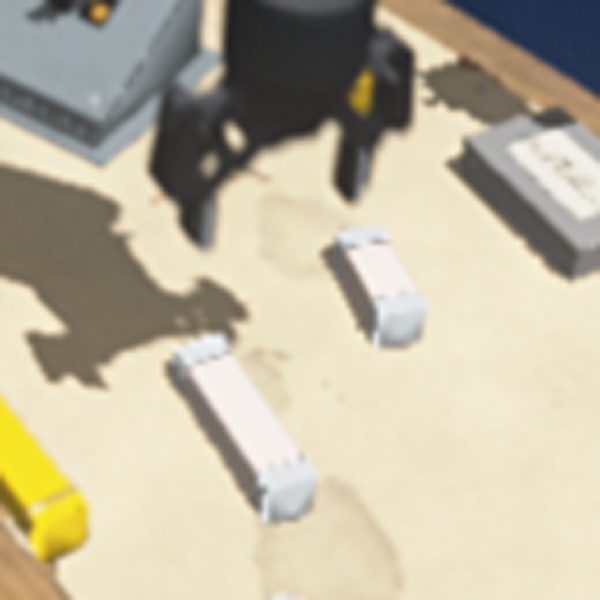

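The fuse is undisturbed at about (245,430) in the crop, with the fingertips above it at (205,240) and (355,195). Next I'll compare the fingertip pixels with the kinematics.

Run:
```python
from h import *
import pickle
s=pickle.load(open("side.pkl","rb"));t=pickle.load(open("top.pkl","rb"))
y=np.array([.972,-.234,0])
for z in(.137,.150):
  print(((proj(s,[np.array([.460,-.313,z])+k*y for k in(-.0445,0,.0445)])-[260,190])*600/130).round())
ft=np.array([[122,335],[128,290],[268,318],[258,362]]).mean(0)/5+[329.6,159.6]
fs=np.array([[55,172],[105,158],[177,265],[130,280]]).mean(0)/5+[289.6,234.6]
print(onz(t,ft,.032),onz(s,fs,.032))
# rests
p=np.array([.582,.134,.078]);M=R.from_euler('ZY',[.275,-np.pi/6]).as_matrix()
for uv in((119,136),(277,90)):
  e,d=ray(t,np.array(uv)/5+[199.6,159.6]);n=M[:,2];o=p+n*.025
  x=e+d*((o-e)@n)/(d@n);print((M.T@(x-p)*1000).round(1))
```

```text
[[192. 308.]
 [263. 286.]
 [331. 264.]]
[[194. 292.]
 [265. 269.]
 [334. 248.]]
[ 0.4594788  -0.30961182  0.032     ] [ 0.46029432 -0.31078107  0.032     ]
[-3.4  3.  25. ]
[ -2.2 -93.5  25. ]
```

Run:
```python
from h import *
import pickle
s=cam("side");t0=pickle.load(open("top.pkl","rb"));t=cam("top");st=read_state()
pickle.dump((s,t,st),open("hold.pkl","wb"))
print(st["ee_pos"],st["time_s"])
for n,uv in(("L",(205,240)),("R",(355,195)),("mid",(280,218))):
    e,d=ray(s,np.array(uv)*130/600+[259.6,189.6])
    for z in(.12,.15,.18,.21): print(n,z,(e+d*(z-e[2])/d[2]).round(3)[:2],end=" ")
    print()
# top diff
df=np.abs(t["frame"].astype(int)-t0["frame"]).sum(2)>60
ys,xs=np.nonzero(df);print(xs.min(),xs.max(),ys.min(),ys.max())
print(proj(t,[[.46,-.313,.137],[.46+.0433,-.313-.0104,.15],[.46-.0433,-.313+.0104,.15],[.46,-.313,.3]]).round())
pr=df[150:290:4,290:400:2]
for r,row in zip(range(150,290,4),pr): print(r,''.join('#' if v else '.' for v in row))
```

```text
[ 0.45923198 -0.31238232  0.13747967] 5.05
L 0.12 [ 0.471 -0.251] L 0.15 [ 0.449 -0.274] L 0.18 [ 0.426 -0.296] L 0.21 [ 0.404 -0.319] 
R 0.12 [ 0.572 -0.276] R 0.15 [ 0.545 -0.298] R 0.18 [ 0.518 -0.319] R 0.21 [ 0.491 -0.34 ] 
mid 0.12 [ 0.521 -0.264] mid 0.15 [ 0.496 -0.286] mid 0.18 [ 0.471 -0.308] mid 0.21 [ 0.446 -0.329] 
0 511 3 383
[[381. 221.]
 [385. 205.]
 [380. 236.]
 [405. 214.]]
150 .......################################################
154 #######################################################
158 #######################################################
162 #######################################################
166 #######################################################
170 #########################..############################
174 #######################....############################
178 #######################......##########################
182 #######.####################.....######################
186 #################################....##################
190 ####################################################.##
194 #########################################
[... 694 characters left out ...]
.##########.############################
246 ..###############.#####.#######################.#######
250 ####..#################################################
254 #....###.###################################.##########
258 .######################################################
262 .....#############...####################.#############
266 .##..................##.##..#..........################
270 .................#...##..#...........##################
274 ..................................#####################
278 ...............................########################
282 .............................##########################
286 ............................##########################.
```

Run:
```python
from h import *
import pickle
s,t,st=pickle.load(open("hold.pkl","rb"));s0=pickle.load(open("side.pkl","rb"));t0=pickle.load(open("top.pkl","rb"))
for a,b in((s,s0),(t,t0)):
    print(a["eye"],b["eye"],a["orientation"],b["orientation"])
    g=[cv2.cvtColor(x["frame"],cv2.COLOR_RGB2GRAY).astype(np.float32) for x in(b,a)]
    # feature match
    o=cv2.ORB_create(800);k=[o.detectAndCompute(x.astype(np.uint8),None) for x in g]
    m=cv2.BFMatcher(cv2.NORM_HAMMING,True).match(k[0][1],k[1][1])
    d=np.array([np.r_[k[0][0][i.queryIdx].pt,np.array(k[1][0][i.trainIdx].pt)-k[0][0][i.queryIdx].pt] for i in m if i.distance<30])
    print(len(d),np.median(d[:,2:],0),a["distortion"],(np.abs(d[:,2:]).max(1)<1.5).mean())
    print(g[0].mean(),g[1].mean())
im=t["frame"][:,:,::-1]; cv2.imwrite("pics/f.png",np.hstack([cv2.resize(im,(512,384)),cv2.resize(s["frame"][180:320,240:380,::-1],(288,384))]))
```

```text
[-0.04376147 -0.76250428  0.80496695] [-0.04376147 -0.76250428  0.80496695] [-0.43872807  0.84466865 -0.27319673  0.13934169] [-0.43872807  0.84466865 -0.27319673  0.13934169]
296 [0. 0.] [-0.08829852  0.          0.          0.          0.        ] 0.9898648648648649
113.53103 118.6072
[0.35869826 0.03430844 1.11608412] [0.35869826 0.03430844 1.11608412] [ 0.05943565 -0.70425253  0.70522872 -0.05610916] [ 0.05943565 -0.70425253  0.70522872 -0.05610916]
435 [0. 0.] [-0.10066654  0.          0.          0.          0.        ] 0.9977011494252873
87.27914 91.26188
```

View pics/f.png

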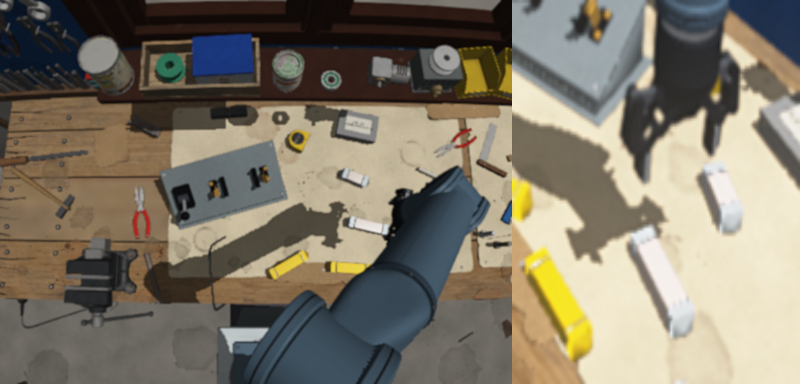

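The cameras agree on the fuse. The fingertips appear higher than the reported TCP, so I'll descend in steps and watch the force.

Emit:
{"api": "arm_command", "payload": {
  "rows": [
    [0,0.15,-0.6,0,0,0,1],
    [0,0,-0.6,0,0,0,1],
    [0,0,-0.6,0,0,0,1],
    [0,0,-0.6,0,0,0,1],
    [0,0,-0.6,0,0,0,1],
    [0,0,-0.6,0,0,0,1],
    [0,0,-0.6,0,0,0,1],
    [0,0,-0.6,0,0,0,1]
  ]
}}

```text
time_s: 5.85
ee_pos: [0.4606, -0.308, 0.0414]
eef_rot: [-0.0, 0.783, 0.621, -0.0]
force: [1.0, -0.1, 0.6]
gripper_width: 0.0853
grasp_force: 0.0
```

Emit:
{"api": "arm_command", "payload": {
  "rows": [
    [0,0,-0.2,0,0,0,1],
    [0,0,-0.2,0,0,0,1],
    [0,0,-0.2,0,0,0,1],
    [0,0,-0.2,0,0,0,1],
    [0,0,-0.2,0,0,0,1],
    [0,0,-0.2,0,0,0,1],
    [0,0,-0.2,0,0,0,1],
    [0,0,0,0,0,0,1]
  ]
}}

```text
time_s: 6.65
ee_pos: [0.4603, -0.3077, 0.0139]
eef_rot: [-0.0, 0.783, 0.622, -0.0]
force: [-0.2, -0.8, 0.6]
gripper_width: 0.0853
grasp_force: 0.0
```

Emit:
{"api": "arm_command", "payload": {
  "rows": [
    [0,-0.1,-0.2,0,0,0,1],
    [0,0,-0.2,0,0,0,1],
    [0,0,0,0,0,0,-1],
    [0,0,0,0,0,0,-1],
    [0,0,0,0,0,0,-1],
    [0,0,0,0,0,0,-1],
    [0,0,0,0,0,0,-1],
    [0,0,0,0,0,0,-1]
  ],
  "force": 60
}}

```text
time_s: 7.45
ee_pos: [0.4607, -0.31, 0.0066]
eef_rot: [0.0, 0.783, 0.622, 0.0]
force: [0.3, 0.3, 0.2]
gripper_width: 0.0004
grasp_force: 0.0
```

Run:
```python
from h import *
import pickle
s=cam("side");t=cam("top");st=read_state();pickle.dump((s,t,st),open("hold2.pkl","wb"));print(st["ee_pos"],st["gripper_width"],st["q"])
a=cv2.resize(s["frame"][200:300,290:390,::-1],(400,400),interpolation=cv2.INTER_CUBIC)
b=cv2.resize(t["frame"][170:250,340:420,::-1],(400,400),interpolation=cv2.INTER_CUBIC)
cv2.imwrite("pics/g.png",np.hstack([a,b]))
print("pred TCP side",((proj(s,[[.460,-.31,.0066]])-[290,200])*4),"top",((proj(t,[[.460,-.31,.0066]])-[340,170])*5))
```

```text
[ 0.46068601 -0.3099706   0.00653051] -7.3773178698100235e-06 [ 0.10734361  0.72692991  0.54532063  1.92589654 -0.60079726  0.65580812
  0.8011709 ]
pred TCP side [[ 87.59001631 336.86866721]] top [[130.23258969 277.22687814]]
```

View pics/g.png

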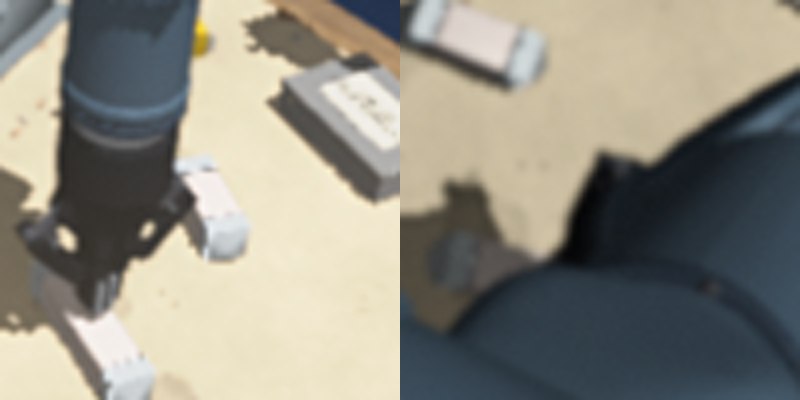

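The closed fingertips sit at (102,308) in the side crop, resting above the fuse's top face instead of at the predicted (88,337). So the tips really are higher than reported, and I'll measure by how much.

Run:
```python
from h import *
import pickle
s,t,st=pickle.load(open("hold2.pkl","rb"))
for uv in((102,308),(90,312),(118,302)):
    e,d=ray(s,np.array(uv)/4+[289.6,199.6])
    print([(z,(e+d*(z-e[2])/d[2])[:2].round(3).tolist()) for z in(.02,.03,.04,.05)])
print(((proj(s,[[.46,-.31,z] for z in(.0066,.02,.03,.04,.05)])-[289.6,199.6])*4).round())
print(((proj(s,[[.46-.0025,-.321,z] for z in(.02,.03,.04,.05)])-[289.6,199.6])*4).round())
```

```text
[(0.02, [0.477, -0.303]), (0.03, [0.471, -0.309]), (0.04, [0.464, -0.314]), (0.05, [0.457, -0.32])]
[(0.02, [0.468, -0.3]), (0.03, [0.462, -0.306]), (0.04, [0.455, -0.312]), (0.05, [0.448, -0.318])]
[(0.02, [0.49, -0.305]), (0.03, [0.483, -0.311]), (0.04, [0.477, -0.317]), (0.05, [0.47, -0.323])]
[[ 89. 338.]
 [ 91. 326.]
 [ 92. 316.]
 [ 93. 307.]
 [ 95. 297.]]
[[ 99. 338.]
 [100. 328.]
 [102. 318.]
 [103. 309.]]
```

Emit:
{"api": "arm_command", "payload": {
  "rows": [
    [0,0,0,0,0,0,1],
    [0,0,0,0,0,0,1],
    [0,0,0,0,0,0,1],
    [0,0,0,0,0,0,1],
    [0,0,0,0,0,0,1],
    [0,0,0,0,0,0,1],
    [0,0,-0.25,0,0,0,1],
    [0,0,-0.25,0,0,0,1]
  ]
}}

```text
time_s: 8.35
ee_pos: [0.4608, -0.3099, -0.0039]
eef_rot: [0.0, 0.783, 0.622, 0.0]
force: [-0.2, 1.1, 0.7]
gripper_width: 0.0856
grasp_force: 0.0
```

Emit:
{"api": "arm_command", "payload": {
  "rows": [
    [0,0,-0.2,0,0,0,1],
    [0,0,-0.2,0,0,0,1],
    [0,0,-0.2,0,0,0,1],
    [0,0,-0.2,0,0,0,1],
    [0,0,-0.1,0,0,0,1],
    [0,0,-0.1,0,0,0,1],
    [0,0,0,0,0,0,1],
    [0,0,0,0,0,0,1]
  ]
}}

```text
time_s: 9.15
ee_pos: [0.4607, -0.31, -0.0234]
eef_rot: [0.0, 0.783, 0.622, 0.0]
force: [-0.7, -0.1, 0.2]
gripper_width: 0.0857
grasp_force: 0.0
```

Emit:
{"api": "arm_command", "payload": {
  "rows": [
    [0,0,-0.1,0,0,0,1],
    [0,0,-0.1,0,0,0,1],
    [0,0,-0.1,0,0,0,1],
    [0,0,-0.1,0,0,0,1],
    [0,0,0,0,0,0,-1],
    [0,0,0,0,0,0,-1],
    [0,0,0,0,0,0,-1],
    [0,0,0,0,0,0,-1]
  ],
  "force": 60
}}

```text
time_s: 9.95
ee_pos: [0.4607, -0.3101, -0.0312]
eef_rot: [0.0, 0.783, 0.622, 0.0]
force: [-0.1, 0.1, -0.3]
gripper_width: 0.031
grasp_force: 60.2
```

```bash
cat > plan.py <<'E'
from h import *
p=np.array([.582,.1337,.0779]);M=R.from_euler('ZY',[.277,-np.pi/6]).as_matrix()
seat=p+M@[-.001,-.045,.036]
Rt=np.c_[M[:,1],M[:,0],-M[:,2]]
E
python3 - <<'E'
from plan import *
s=read_state();P=np.array(s["ee_pos"]);Rc=rot(s["eef_rot"])
rv=R.from_matrix(Rt@Rc.T).as_rotvec()
print(s["time_s"],P,"seat",seat,"z",M[:,2],"rv",rv,np.linalg.norm(rv))
for h in(.06,):
    c=seat+M[:,2]*h
    print("H_tool",c+.0472*Rt[:,2], "H_world",c+.0072*Rt[:,2]-[0,0,.04])
E
```

```text
9.95 [ 0.46074951 -0.31011791 -0.03119578] seat [0.57615935 0.08525608 0.10857691] z [-0.48094009 -0.13673562  0.8660254 ] rv [ 0.01258646 -0.52877341  0.49471318] 0.724224318962449
H_tool [0.57000332 0.08350586 0.11966204] H_world [0.55076571 0.07803644 0.11430306]
```

Emit:
{"api": "arm_command", "payload": {
  "rows": [
    [0,0,0.5,0,0,0,-1],
    [0,0,1,0,0,0,-1],
    [0,0,1,0,0,0,-1],
    [0,0,1,0,0,0,-1],
    [0,0,1,0,0,0,-1],
    [0,0,1,0,0,0,-1],
    [0,0,1,0,0,0,-1],
    [0,0,1,0,0,0,-1]
  ]
}}

```text
time_s: 10.75
ee_pos: [0.4602, -0.3097, 0.1196]
eef_rot: [-0.0, 0.783, 0.621, -0.0]
force: [0.1, -0.6, -2.7]
gripper_width: 0.0313
grasp_force: 60.1
```

Emit:
{"api": "arm_command", "payload": {
  "rows": [
    [0,0.8,0.75,0.005,-0.22,0.206,-1],
    [0,0.8,0.75,0.005,-0.22,0.206,-1],
    [0,0.8,0.75,0.005,-0.22,0.206,-1],
    [0,0.8,0.75,0.005,-0.22,0.206,-1],
    [0,0.8,0.75,0.005,-0.22,0.206,-1],
    [0,0.8,0.75,0.005,-0.22,0.206,-1],
    [0,0.8,0.75,0.005,-0.22,0.206,-1],
    [0,0.8,0.75,0.005,-0.22,0.206,-1]
  ]
}}

```text
time_s: 11.55
ee_pos: [0.4597, -0.1812, 0.239]
eef_rot: [0.053, 0.726, 0.682, 0.07]
force: [-0.3, -0.5, -2.5]
gripper_width: 0.0311
grasp_force: 60.3
```

Emit:
{"api": "arm_command", "payload": {
  "rows": [
    [0.27,0.9,0,0.005,-0.22,0.206,-1],
    [0.27,0.9,0,0.005,-0.22,0.206,-1],
    [0.27,0.9,0,0.005,-0.22,0.206,-1],
    [0.27,0.9,0,0.005,-0.22,0.206,-1],
    [0.27,0.9,0,0.005,-0.22,0.206,-1],
    [0.27,0.9,0,0.005,-0.22,0.206,-1],
    [0.27,0.9,0,0.005,-0.22,0.206,-1],
    [0.27,0.9,0,0.005,-0.22,0.206,-1]
  ]
}}

```text
time_s: 12.35
ee_pos: [0.5034, -0.0363, 0.2375]
eef_rot: [0.105, 0.659, 0.732, 0.139]
force: [0.1, 1.2, -2.2]
gripper_width: 0.0312
grasp_force: 60.3
```

Emit:
{"api": "arm_command", "payload": {
  "rows": [
    [0.276,0.72,-0.55,0.005,-0.22,0.206,-1],
    [0.276,0.72,-0.55,0.005,-0.22,0.206,-1],
    [0.276,0.72,-0.55,0.005,-0.22,0.206,-1],
    [0.276,0.72,-0.55,0.005,-0.22,0.206,-1],
    [0.276,0.72,-0.55,0.005,-0.22,0.206,-1],
    [0.276,0.72,-0.55,0.005,-0.22,0.206,-1],
    [0.276,0.72,-0.55,0.005,-0.22,0.206,-1],
    [0.276,0.72,-0.55,0.005,-0.22,0.206,-1]
  ]
}}

```text
time_s: 13.15
ee_pos: [0.5415, 0.0731, 0.1525]
eef_rot: [0.147, 0.587, 0.77, 0.201]
force: [0.0, 0.1, -2.6]
gripper_width: 0.0309
grasp_force: 61.1
```

```bash
cat > look.py <<'E'
from plan import *
import pickle
s=cam("side");t=cam("top");st=read_state();pickle.dump((s,t,st),open("hold3.pkl","wb"))
P=np.array(st["ee_pos"]);Rc=rot(st["eef_rot"]);print(st["time_s"],P,st["force"])
print("ang err",(R.from_matrix(Rt@Rc.T).as_rotvec()).round(3))
hy={"tool":P-.0472*Rc[:,2],"world":P-.0072*Rc[:,2]+[0,0,.04]}
for n,c in hy.items():
    for cc,cn in((s,"side"),(t,"top")):
        print(n,cn,"seatcoords",(M.T@(c-seat)*1000).round(1),"C,+end,-end",proj(cc,[c,c+.07*Rc[:,0],c-.07*Rc[:,0]]).round(1).tolist())
def asc(c,x0,x1,y0,y1,st=1):
    f=c["frame"].astype(int);
    for y in range(y0,y1):
        print(y,''.join('#' if (v.min()>165) else 'o' if v[0]-v[2]>40 else '+' if v.min()>110 else '.' if v.max()>60 else ' ' for v in f[y,x0:x1]))
E
python3 - <<'E'
from look import *
c=proj(s,[hy["tool"],hy["world"]]).mean(0).astype(int)
print("side x0",c[0]-55);asc(s,c[0]-55,c[0]+55,c[1]-32,c[1]+38)
E
```

```text
13.25 [0.54225301 0.0724387  0.15290389] [ 0.23295471  0.06905483 -2.24306189]
ang err [-0.002 -0.021  0.008]
tool side seatcoords [ -8.2  -3.2 103.6] C,+end,-end [[252.1, 164.0], [236.1, 157.1], [269.1, 171.3]]
tool top seatcoords [ -8.2  -3.2 103.6] C,+end,-end [[244.9, 196.5], [219.3, 203.5], [270.5, 189.6]]
world side seatcoords [11.  -3.1 98.3] C,+end,-end [[255.8, 160.3], [239.8, 153.6], [272.7, 167.4]]
world top seatcoords [11.  -3.1 98.3] C,+end,-end [[242.9, 189.3], [217.1, 196.3], [268.5, 182.4]]
side x0 198
130 ooooooo....+ooooooo.         .....................oooooooooo.......    .  ..................................  
131 oooooooo......oooooo.        ..................  .oooooooooooo.......    ..........  .........................
132 ooooooooooo.....oooo.         .................  .oooo.ooooooooo.......   ..... ..............................
133 ooooooooooooo....oooo.         ................   .oo.....ooooooo.......  ... ................................
134 oooooooooooooo.....o..         ................    ........oooooooo...........................................
1
[... 6773 characters left out ...]
+++..++###
194 ......ooooooooooo++............................................+++++++.++.++++++..oo.++++++++++++++++++..++###
195 ..............................................................++++++++++++++++++++..++++++++++++++++++...+####
196 ..............................................................+++++++++++++++++++++++++++++++++++++++....+####
197 .............................................................++++++++++++++++++++++++++++++++++++++++....+####
198 ...............................................+++...........++++++++++++++++++++++++++++++++++++++++....+####
199 ................................................+++........+++++++++++++++++++++++++++++++++++++++++.....+####
```

Run:
```python
from h import *
import pickle
s,t,st=pickle.load(open("hold3.pkl","rb"));s0=pickle.load(open("side.pkl","rb"))
f=s["frame"].astype(int);g=s0["frame"].astype(int)
for y in range(146,180):
    r=''
    for x in range(222,292):
        v=f[y,x];d=v-g[y,x]
        if abs(d).sum()<24: r+='.'
        elif v.mean()<55: r+=' '
        elif d.mean()<0 and v.mean()<150: r+='s'
        elif v[0]>v[2]+1 and v.mean()>110: r+='W'
        elif v.mean()>110: r+='C'
        else: r+='x'
    print(y,r)
for xy in((230,153),(256,165),(266,168),(272,168),(262,157)): print(xy,f[xy[1],xy[0]],g[xy[1],xy[0]])
```

```text
146 .....s                               .................................
147 ...W.ss                               ................................
148 ...WW.ss                              ................................
149 ....W..s                              ................................
150 .......ss                          ss.................................
151 ........ss                        ....................................
152 .........ss                        ...................................
153 ......WC.ss                s       s..................................
154 ........Css               sss     ss.W................................
155 .........ss              ssss     ss.C................................
156 ..........               ssss    ssssCCC..............................
157 ...........              sssss   ssss.C.C.............................
158 ...........  .           sssssssssssss................................
159 ........... x  .s         ssssssssWsss....C...........................
160 .......... xxxxxxs        ssssWWWWWWWCC.......
[... 944 characters left out ...]
......CC.......... xxx.ssss.ss....C.C.C..CCCC.CC...C..C
174 ...................................xxsssssssss..C...CC..CC..CCC.CC..CC
175 ......................................sss.Css....CC......C.C...C..C..C
176 ........................................s.Css....C.CC.....CCC.C....CCC
177 ...........................  .................C.C.C.C......C.CC.C...CC
178 ................C..........  .......C........C.....CC..........C.....C
179 ..........C.......s..................C.....C.....CC.........CC.CCCC..C
(230, 153) [147 157 163] [140 151 155]
(256, 165) [240 233 231] [133 141 145]
(266, 168) [185 191 195] [139 149 153]
(272, 168) [146 157 162] [138 149 153]
(262, 157) [143 151 155] [135 144 146]
```

```bash
cat > sil.py <<'E'
from plan import *
import pickle,sys
def run(fn,d0=0):
    s,t,st=pickle.load(open(fn,"rb"));s0=pickle.load(open("side.pkl","rb"))
    P=np.array(st["ee_pos"]);Rc=rot(st["eef_rot"])
    f=s["frame"].astype(int);g=s0["frame"].astype(int);d=(f-g).mean(2)
    dm=np.abs(f-g).sum(2)>30
    m=(dm&(f.mean(2)>110)&(d>0)).astype(np.uint8)
    m=cv2.morphologyEx(m,cv2.MORPH_OPEN,np.ones((3,3),np.uint8))
    n,l,stt,_=cv2.connectedComponentsWithStats(m)
    # keep component nearest expected
    u=proj(s,[P-.0472*Rc[:,2]-.045*Rc[:,0]])[0]
    k=max(range(1,n),key=lambda i:stt[i,4]-20*np.hypot(*(np.argwhere(l==i)[:,::-1].mean(0)-u)))
    m=(l==k);print("blob",stt[k])
    K=8;x0,y0=235,140;w,h=60,60
    big=cv2.resize(m[y0:y0+h,x0:x0+w].astype(np.float32),None,fx=K,fy=K)
    def hull(c):
        pts=[]
        for y,a in((-.013,.016),(-.06,.016),(-.07,.004)):
            pts+=[[ -y*0+y, i*a, j*a] for i in(-1,1) for j in(-1,1)]
        W=np.array(pts)@np.c_[Rc[:,0],Rc[:,1],Rc[:,2]].T+c
        q=(proj(s,W)+.5-[x0,y0])*K
        im=np.zeros(big.shape,np.float32);cv2.fillConvexPoly(im,cv2.convexHull(q.round().astype(np.int32)),1)
        return im
    res=[]
    for b in np.arange(-.03,.075,.005):
        for dy in np.arange(-.015,.016,.003):
            c=P-(.0472-b)*Rc[:,2]+[0,0,b]+dy*Rc[:,0]
            im=hull(c);res.append(((np.minimum(im,big).sum()/np.maximum(im,big).sum()),round(b,3),round(dy,3)))
    res.sort(reverse=True);print(res[:6])
if __name__=="__main__": run(sys.argv[1])
E
python3 sil.py hold3.pkl
```

```text
blob [249 160  21  13 200]
[(np.float32(0.7741705), np.float64(0.01), np.float64(0.009)), (np.float32(0.7729992), np.float64(0.015), np.float64(0.012)), (np.float32(0.76582587), np.float64(0.015), np.float64(0.009)), (np.float32(0.7655837), np.float64(0.01), np.float64(0.012)), (np.float32(0.755214), np.float64(0.005), np.float64(0.009)), (np.float32(0.753989), np.float64(0.015), np.float64(0.015))]
```

Run:
```python
from plan import *
import pickle
s,t,st=pickle.load(open("hold3.pkl","rb"));P=np.array(st["ee_pos"]);Rc=rot(st["eef_rot"])
for b in(0,.02,.04):
    c=P-(.0472-b)*Rc[:,2]+[0,0,b]
    q=[c+Rc@np.array(v) for v in((-.044,.016,-.016),(-.044,-.016,-.016),(-.06,.016,-.016),(-.06,-.016,-.016),(-.07,0,0),(-.044,-.016,.016),(-.06,-.016,.016))]
    print(b,proj(s,q).round(1).tolist())
f=s["frame"].astype(int)
for y in range(157,176,1): print(y,' '.join(f"{v[0]-v[2]:+3d}/{v.mean():3.0f}" for v in f[y,248:276:2]))
f=t["frame"].astype(int)
print("top")
for y in range(165,225): print(y,''.join('W' if v.min()>165 and v[0]>=v[2] else 'C' if v.min()>140 and v[2]>v[0] else 'o' if v[0]-v[2]>40 else '+' if v.min()>90 else '.' if v.max()>60 else ' ' for v in f[y,200:300]))
```

```text
0 [[263.9, 161.9], [258.4, 169.7], [267.9, 163.6], [262.4, 171.4], [269.1, 171.3], [261.4, 175.0], [265.3, 176.8]]
0.02 [[265.8, 160.0], [260.3, 167.8], [269.8, 161.7], [264.2, 169.5], [270.9, 169.3], [263.2, 173.1], [267.1, 174.8]]
0.04 [[267.6, 158.1], [262.1, 165.8], [271.6, 159.8], [266.1, 167.5], [272.7, 167.4], [265.0, 171.2], [268.9, 172.9]]
157  +3/106  +3/107  +4/ 43  -1/ 41  -6/ 87 -11/105 -15/151 -12/150  -9/123  +6/ 96 +21/ 67 +27/ 62 +25/ 64 +23/ 73
158  +7/ 89  +9/109  +8/ 77  +4/ 58  -2/ 96  -9/ 92 -14/148 -14/152 -15/149  -9/136  +4/103 +16/ 80 +22/ 75 +23/ 82
159  +6/ 81 +11/110 +11/115 +14/137 +10/148  -4/109 -16/145 -16/151 -15/153 -15/154 -10/140  -4/124 +11/101 +18/ 92
160  +5/ 79 +11/110 +15/168 +18/217 +18/216  +9/174 -12/156 -16/149 -16/150 -16/153 -15/153 -13/152  -7/137  +6/116
161  +5/ 81 +12/127 +18/218  +8/239  +9/239 +14/227  +5/194  -9/161 -15/153 -15/152 -14/154 -15/158 -15/155  -9/142
162  +8/ 96 +17/179  +9/237  +9/237  +9/237  +9/237 +13/230  +9/202 -12/174 -15/158 -13/153 -16/155 -15/157 -15/154
163 +13/130 +18/228  +9/237  +9/235  +9/235  +9/236  
[... 7058 characters left out ...]
+oo+++.                .....         .. ..++oo+++++++++++++++++++o+++o
219 ...              .........+++++o+o++.                               . ..+++++++++++++++o++++++++++++
220 .             ............+++++o+oo+.                               .. ..++o++++++o++++++++o+o+o++++
221            ................++oooooo+.                               .  ..+++o++++o+o+++++++oo+++++o+
222       ......................++ooooo+.                              ...  .+++o+o+o+++++++++o+o+++++++
223    .........................++ooooo+.                              ...  .+++o++o++o++++oo+++++++++++
224 ............................+ooo++++.                              ...   .+++o++o+ooo+++++++o+++++++
```

Run:
```python
from plan import *
import pickle
s,t,st=pickle.load(open("hold3.pkl","rb"))
e1,d1=ray(t,(266.3,173.3));e2,d2=ray(s,(283.6,188.4))
k=np.linalg.lstsq(np.c_[d1,-d2],e2-e1,rcond=None)[0];x,y=e1+k[0]*d1,e2+k[1]*d2
print("right balls seat mm",(M.T@((x+y)/2-seat)*1000).round(1),np.linalg.norm(x-y))
for z in(-.036,-.03,-.025): print(z,proj(t,[seat+M@[0,0,z]]))
f=t["frame"].astype(int)
# orange blobs in initial top and side
for n in("top","side"):
    c=pickle.load(open(n+".pkl","rb"));hsv=cv2.cvtColor(c["frame"],cv2.COLOR_RGB2HSV)
    m=((hsv[...,1]>110)&(hsv[...,0]>8)&(hsv[...,0]<28)&(hsv[...,2]>80)).astype(np.uint8)
    q=proj(c,[seat])[0];mm=np.zeros_like(m);X,Y=q.astype(int);mm[Y-35:Y+35,X-45:X+45]=m[Y-35:Y+35,X-45:X+45]
    nn,l,S,C=cv2.connectedComponentsWithStats(mm)
    print(n,q.round(1),[(S[i].tolist(),C[i].round(1).tolist()) for i in range(1,nn) if S[i,4]>5])
    for sg in(1,-1): print("  nose/tip",proj(c,[seat+M@[0,sg*.0677,.0116],seat+M@[0,sg*.077,.030],seat+M@[0,sg*.0677,-.03]]).round(1).tolist())
```

```text
right balls seat mm [  0.6 -84.5 -17.1] 0.0010146243683586183
-0.036 [[238.32236816 179.25577516]]
-0.03 [[238.49947545 179.81584307]]
-0.025 [[238.64851747 180.28714573]]
top [239.4 182.7] [([264, 166, 3, 4, 11], [264.9, 167.6]), ([266, 176, 3, 5, 12], [266.9, 177.8]), ([209, 182, 4, 4, 14], [210.5, 183.3]), ([214, 188, 6, 9, 38], [216.2, 192.0])]
  nose/tip [[217.0, 190.3], [214.1, 193.2], [216.6, 186.0]]
  nose/tip [[262.4, 177.5], [266.6, 178.4], [260.3, 173.7]]
side [262.4 177.7] [([217, 142, 6, 4, 15], [218.9, 143.1]), ([251, 142, 4, 5, 16], [252.3, 143.7]), ([257, 142, 5, 2, 9], [259.0, 142.6]), ([240, 145, 15, 7, 19], [247.3, 147.9]), ([226, 146, 6, 5, 8], [228.1, 148.6]), ([218, 149, 9, 9, 47], [222.1, 153.6]), ([242, 164, 9, 13, 65], [246.3, 169.7]), ([275, 178, 13, 17, 84], [279.9, 185.4])]
  nose/tip [[246.5, 169.6], [242.8, 166.0], [250.4, 175.5]]
  nose/tip [[277.1, 182.7], [277.9, 181.0], [280.4, 188.6]]
```

Emit:
{"api": "arm_command", "payload": {
  "rows": [
    [0.22,0.08,-0.28,0,-0.026,0.01,-1],
    [0.22,0.08,-0.28,0,-0.026,0.01,-1],
    [0.22,0.08,-0.28,0,-0.026,0.01,-1],
    [0.22,0.08,-0.28,0,-0.026,0.01,-1],
    [0.22,0.08,-0.28,0,-0.026,0.01,-1],
    [0.22,0.08,-0.28,0,-0.026,0.01,-1],
    [0.22,0.08,-0.28,0,-0.026,0.01,-1],
    [0.22,0.08,-0.28,0,-0.026,0.01,-1]
  ],
  "force": 80
}}

```text
time_s: 14.05
ee_pos: [0.5831, 0.083, 0.1233]
eef_rot: [0.148, 0.584, 0.772, 0.201]
force: [0.7, 0.1, -2.8]
gripper_width: 0.0302
grasp_force: 84.2
```

Run:
```python
from look import *
for b in(0,):
    c=hy["tool"]
    q=[c+Rc@np.array(v) for v in((-.044,.016,-.016),(-.044,-.016,-.016),(-.06,.016,-.016),(-.06,-.016,-.016),(-.07,0,0))]
    print("side pred",proj(s,q).round(1).tolist())
f=s["frame"].astype(int)
for n,c,x0,x1,y0,y1 in(("side",s,235,295,158,200),("top",t,200,280,165,212)):
  print(n,x0); f=c["frame"].astype(int)
  for y in range(y0,y1): print(y,''.join('W' if v.min()>165 and v[0]>=v[2] else 'C' if v.min()>158 and v[2]>v[0] else 'o' if v[0]-v[2]>40 else '+' if v.min()>90 else '.' if v.max()>60 else ' ' for v in f[y,x0:x1]))
```

```text
14.15 [0.58318968 0.08315655 0.12317385] [ 0.43673738  0.36796225 -2.62787474]
ang err [-0.    -0.019 -0.001]
tool side seatcoords [13.5 -4.2 56.7] C,+end,-end [[260.4, 166.5], [244.6, 159.9], [277.1, 173.5]]
tool top seatcoords [13.5 -4.2 56.7] C,+end,-end [[241.5, 183.7], [216.8, 190.6], [266.0, 176.8]]
world side seatcoords [32.8 -4.  51.4] C,+end,-end [[263.8, 162.9], [248.1, 156.4], [280.5, 169.7]]
world top seatcoords [32.8 -4.  51.4] C,+end,-end [[239.5, 176.7], [214.8, 183.6], [264.0, 169.8]]
side pred [[272.0, 164.5], [266.8, 172.0], [276.0, 166.1], [270.7, 173.7], [277.1, 173.5]]
side 235
158  .+++++.             .++.     .+++..........................
159    +++++             .++.    ..+++++++......................
160    .++++.            .++..   ...+++++++++...................
161     ++++.             .++.+++++.+++++++++++.................
162    .++++.   .         .++++WWW++++++++++++++++..............
163    .++++......        .++WWWWWWWWWC+++++++++++++............
164   .++++......+.       .+WWWWWWWWWWWWC++++++++++++++.........
165  .++.........+.       +WWWWWWWWWWWW
[... 5538 characters left out ...]
          ..++++++oo
204 +++++..                                                               ..+++ooooo
205 +++++..                                                           .   ...++oo+++
206 ++++..                                                           ..   ....++oooo
207 +++..                                                           ..    ....++oooo
208 ++..                                                           ...    ....++oooo
209 ++.                                                           ...    .....++oo++
210 +.                            .                              ....    ... .++oo++
211 ..                            ....                          ....     ... .++o+++
```

Emit:
{"api": "arm_command", "payload": {
  "rows": [
    [-0.05,0.02,-0.137,0,-0.032,0,-1],
    [-0.05,0.02,-0.137,0,-0.032,0,-1],
    [-0.05,0.02,-0.137,0,-0.032,0,-1],
    [-0.05,0.02,-0.137,0,-0.032,0,-1],
    [-0.05,0.02,-0.137,0,-0.032,0,-1],
    [-0.05,0.02,-0.137,0,-0.032,0,-1],
    [0,0,0,0,0,0,-1],
    [0,0,0,0,0,0,-1]
  ]
}}

```text
time_s: 14.95
ee_pos: [0.5805, 0.0846, 0.1205]
eef_rot: [0.147, 0.583, 0.774, 0.199]
force: [-0.0, 0.4, -2.4]
gripper_width: 0.0305
grasp_force: 84.2
```

```bash
cat > st.py <<'E'
from plan import *
def go():
    st=read_state();P=np.array(st["ee_pos"]);Rc=rot(st["eef_rot"]);c=P-.0472*Rc[:,2]
    print(st["time_s"],"seatc",(M.T@(c-seat)*1000).round(1),"ang(seat axes)",(M.T@R.from_matrix(Rt@Rc.T).as_rotvec()).round(3),"F seat",(M.T@np.array(st["force"])).round(1),"T",(M.T@np.array(st["ft_torque"])).round(2),st["gripper_width"])
go()
E
python3 st.py
```

```text
14.95 seatc [10.6 -2.1 55.5] ang(seat axes) [-0.005 -0.024 -0.001] F seat [-1.2  0.4 -2.1] T [-0.02  0.76  0.04] 0.03045278987489181
```

```bash
python3 -c "
from plant import *
s=read_state();print(s['q'],s['joint_velocities'],s['effort'])"
```

```text
[-0.53047552  0.36208327  0.3996175   2.25091272 -1.30557401  0.19205993
  1.34261866] [ 2.08487597e-03 -1.06214524e-04  3.10003043e-05 -1.09115553e-03
  6.89504404e-04 -4.72790976e-04  8.45517150e-05] [-4.10786667e-02 -3.81952143e+01  4.20948610e+00 -1.84472966e+01
 -4.64766696e-01 -5.34410868e-01 -3.28769696e-03]
```

```bash
cat > kin.py <<'E'
from h import *
import pickle,itertools
from scipy.optimize import least_squares
D=[(np.array([-1.387,.536,-.004,1.538,.003,1.067,-.071]),np.array([.1606,.6292,.1937]),rot([-3.6e-5,.12455,.99221,-8.2e-4]))]
for f in("hold","hold2","hold3"):
    st=pickle.load(open(f+".pkl","rb"))[2];D.append((np.array(st["q"]),np.array(st["ee_pos"]),rot(st["eef_rot"])))
st=read_state();D.append((np.array(st["q"]),np.array(st["ee_pos"]),rot(st["eef_rot"])))
Rz=lambda a:R.from_euler('z',a).as_matrix();Ry=lambda a:R.from_euler('y',a).as_matrix()
def fk(q,p,s):
    yb,yt,d1,d3,d5,d7,a,l=p
    T=Rz(yb);x=np.array([0,0,d1])
    T=T@Rz(s[0]*q[0])@Ry(q[1]);x=x+T@[0,0,d3]
    T=T@Rz(s[2]*q[2]);x=x+T@[a,0,0];T=T@Ry(q[3]);x=x+T@[-a*0+l,0,0]
    x=x+T@[0,0,d5]
    T=T@Rz(s[4]*q[4])@Ry(q[5])@Rz(s[6]*q[6]+yt);x=x+T@[0,0,d7]
    return x,T
def err(p,s):
    r=[]
    for q,x,T in D:
        a,B=fk(q,p,s);r+=list((a-x)*5)+list(R.from_matrix(B@T.T).as_rotvec())
    return np.array(r)
if __name__=="__main__":
    best=[]
    for s1,s3,s5,s7 in itertools.product((1,-1),repeat=4):
        s=(s1,0,s3,0,s5,0,s7)
        for yt in(0,3.1):
            r=least_squares(lambda p:err(p,s),[0,yt,.3,.4,.4,.25,0,0],max_nfev=200);best.append((r.cost,s,r.x))
    best.sort(key=lambda b:b[0])
    for b in best[:3]: print(b[0],b[1],b[2].round(4))
    pickle.dump(best[0],open("kin.pkl","wb"))
    print(err(best[0][2],best[0][1]).reshape(-1,6).round(3))
E
python3 kin.py
```

```text
0.0013193931163409355 (-1, 0, -1, 0, -1, 0, -1) [-0.0653  1.5087  0.3263  0.4703  0.4172  0.3318  0.0384 -0.0199]
0.0013193931163409495 (-1, 0, -1, 0, -1, 0, -1) [-0.0653  1.5087  0.3263  0.4703  0.4172  0.3318  0.0384 -0.0199]
0.5947350618501456 (-1, 0, 1, 0, 1, 0, 1) [-0.2003  1.7272  0.2873  1.8017  0.8817  1.4473 -1.0679  0.286 ]
[[-0.012 -0.002  0.009  0.002 -0.001 -0.003]
 [-0.002 -0.006 -0.003  0.     0.    -0.003]
 [ 0.002 -0.001 -0.016 -0.     0.    -0.003]
 [-0.002  0.002  0.005 -0.029 -0.008 -0.011]
 [-0.002  0.003  0.005 -0.029 -0.008 -0.011]]
```

```bash
cat > sim.py <<'E'
from kin import *
_,S,KP=pickle.load(open("kin.pkl","rb"))
lo=np.array([-2.7,-.37,-1.27,.24,-1.31,.19,-2.76]);hi=np.array([2.7,2.16,1.26,2.4,4.45,1.91,2.76])
def F(q): return fk(q,KP,S)
def jac(q):
    x,T=F(q);J=np.zeros((6,7))
    for i in range(7):
        d=np.zeros(7);d[i]=1e-5;a,B=F(q+d);J[:3,i]=(a-x)/1e-5;J[3:,i]=R.from_matrix(B@T.T).as_rotvec()/1e-5
    return J,x,T
def track(q,x,T,it=6,k0=0,q0=None,lam=1e-4):
    for _ in range(it):
        J,a,B=jac(q);e=np.r_[x-a,R.from_matrix(T@B.T).as_rotvec()]
        Ji=J.T@np.linalg.inv(J@J.T+lam*np.eye(6))
        dq=Ji@e
        if k0: dq+=(np.eye(7)-Ji@J)@(k0*(q0-q))
        q=np.clip(q+dq,lo,hi)
    return q
def roll(q,rows,**k):
    x,T=F(q);x=x.copy();out=[q]
    for r in rows:
        x=x+.02*np.array(r[:3]);T=R.from_rotvec(.1*np.array(r[3:6])).as_matrix()@T
        q=track(q,x,T,**k);out.append(q)
    return np.array(out)
Q0=np.array([-1.387,.536,-.004,1.538,.003,1.067,-.071])
E
python3 - <<'E'
from sim import *
z=-.323
rows=[[.625,-1,.65,0,0,z]]*8+[[.625,-1,0,0,0,z]]*16+[[0,-.96,0,0,0,z]]*16+[[0,-.96,-1,0,0,z]]*8
rB=[[0,.15,-.6,0,0,0]]+[[0,0,-.6,0,0,0]]*7+[[0,0,-.2,0,0,0]]*7+[[0,-.1,-.2,0,0,0]]+[[0,0,-.2,0,0,0]]
rC=[[0,0,-.25,0,0,0]]*2+[[0,0,-.2,0,0,0]]*4+[[0,0,-.1,0,0,0]]*6+[[0,0,.5,0,0,0]]+[[0,0,1,0,0,0]]*7
rC+=[[0,.8,.75,.005,-.22,.206]]*8+[[.27,.9,0,.005,-.22,.206]]*8+[[.276,.72,-.55,.005,-.22,.206]]*8
print("meas",[d[0].round(3).tolist() for d in D[1:4]])
for name,k in(("pinv",{}),("null-start .2",dict(k0=.2,q0=Q0)),("null .02",dict(k0=.02,q0=Q0)),("mid .02",dict(k0=.02,q0=(lo+hi)/2))):
    a=roll(Q0,rows,**k);b=roll(a[-1],rB,**k);c=roll(b[-1],rC,**k)
    print(name,a[-1].round(3),b[-1].round(3),c[-1].round(3))
E
```

```text
meas [[-0.009, 0.536, 0.706, 1.871, -0.436, 0.897, 0.675], [0.107, 0.727, 0.545, 1.926, -0.601, 0.656, 0.801], [-0.521, 0.359, 0.395, 2.248, -1.305, 0.192, 1.344]]
pinv [-0.03   0.535  0.731  1.876 -0.45   0.9    0.689] [ 0.087  0.726  0.577  1.932 -0.624  0.668  0.824] [-0.299  0.225  0.168  2.337 -1.113  0.19   1.204]
null-start .2 [ 0.09   0.491  0.565  1.876 -0.336  0.87   0.592] [ 0.27   0.668  0.333  1.932 -0.365  0.6    0.611] [-0.089  0.22  -0.063  2.336 -0.853  0.19   0.957]
null .02 [ 0.022  0.514  0.659  1.876 -0.399  0.885  0.646] [ 0.236  0.676  0.377  1.932 -0.414  0.609  0.652] [-0.24   0.222  0.103  2.337 -1.057  0.19   1.152]
mid .02 [ 0.553  0.433 -0.027  1.876  0.016  0.832  0.289] [ 0.816  0.674 -0.365  1.932  0.402  0.607 -0.04 ] [ 0.248  0.237 -0.434  2.338  0.036  0.19   0.093]
```

```bash
cat > fast.py <<'E'
from sim import *
from plan import seat,M,Rt
yb,yt,d1,d3,d5,d7,a_,l_=KP
def rz(t):
    c,s=np.cos(t),np.sin(t);return np.array([[c,-s,0],[s,c,0],[0,0,1]])
def ry(t):
    c,s=np.cos(t),np.sin(t);return np.array([[c,0,s],[0,1,0],[-s,0,c]])
def fj(q):
    T=rz(yb);o=np.array([0,0,d1]);ax=[];og=[]
    ax.append(-T[:,2]);og.append(o);T=T@rz(-q[0]);ax.append(T[:,1]);og.append(o);T=T@ry(q[1]);o=o+T[:,2]*d3
    ax.append(-T[:,2]);og.append(o);T=T@rz(-q[2]);o=o+T[:,0]*a_;ax.append(T[:,1]);og.append(o);T=T@ry(q[3]);o=o+T[:,0]*l_+T[:,2]*d5
    ax.append(-T[:,2]);og.append(o);T=T@rz(-q[4]);ax.append(T[:,1]);og.append(o);T=T@ry(q[5]);ax.append(-T[:,2]);og.append(o)
    T=T@rz(-q[6]+yt);x=o+T[:,2]*d7
    A=np.array(ax).T;J=np.vstack([np.cross(A.T,x-np.array(og)).T,A]);return J,x,T
def lg(E):
    v=np.array([E[2,1]-E[1,2],E[0,2]-E[2,0],E[1,0]-E[0,1]])/2;n=np.linalg.norm(v);th=np.arctan2(n,(np.trace(E)-1)/2)
    return v*(th/n if n>1e-9 else 1)
def tr(q,x,T,it=3):
    for _ in range(it):
        J,a,B=fj(q);e=np.r_[x-a,lg(T@B.T)]
        q=q+J.T@np.linalg.solve(J@J.T+1e-5*np.eye(6),e)
    return q
def path(q,wps,step=(.02,.09)):
    """wps: (x,T_final given as (rotvec list) total rv); returns q list"""
    Q=[q];_,x,T=fj(q);per=[]
    for X,rv in wps:
        n=int(np.ceil(max(np.abs(X-x).max()/step[0],np.linalg.norm(rv)/step[1],1)))
        dR=R.from_rotvec(np.array(rv)/n).as_matrix();dx=(X-x)/n
        for i in range(n):
            x=x+dx;T=dR@T;q=tr(q,x,T);Q.append(q)
        per.append(n)
    return np.array(Q),per
def margin(Q): return np.minimum(Q-lo,hi-Q)
E
python3 - <<'E'
from fast import *
q=D[4][0];J,x,T=fj(q);print(np.abs(x-F(q)[0]).max())
# feasible goal joints at seat heights
rng=np.random.default_rng(0)
for flip in(0,1):
    Tt=Rt@np.diag([1,1,1]) if not flip else Rt@np.diag([-1,-1,1])
    for h in(.06,0.):
        X=seat+(h-.0472)*M[:,2];best={}
        for _ in range(150):
            g=lo+(hi-lo)*rng.random(7);ok=False
            for _ in range(25):
                J,a,B=fj(g);e=np.r_[X-a,lg(Tt@B.T)];st=J.T@np.linalg.solve(J@J.T+1e-4*np.eye(6),e);g=np.clip(g+np.clip(st,-.3,.3),lo,hi)
            if np.linalg.norm(e)<1e-3:
                best[round(margin(g).min(),3)]=g
        for k in sorted(best,reverse=True)[:4]: print(flip,h,k,best[k].round(2))
E
```

```text
1.1102230246251565e-16
0 0.06 0.106 [ 0.73  0.58 -1.08  2.29  1.63  0.39 -1.36]
0 0.06 0.094 [ 0.8   0.65 -1.18  2.29  1.64  0.48 -1.35]
0 0.06 0.007 [ 0.84  0.74 -1.26  2.29  1.66  0.58 -1.33]
0 0.0 0.164 [ 0.68  0.79 -1.06  2.24  1.85  0.54 -1.48]
0 0.0 0.163 [ 0.52  0.65 -0.84  2.24  1.89  0.35 -1.61]
0 0.0 0.096 [ 0.74  0.89 -1.17  2.24  1.84  0.65 -1.42]
0 0.0 0.092 [ 0.44  0.6  -0.73  2.24  1.94  0.28 -1.69]
1 0.06 0.106 [ 0.72  0.57 -1.06  2.29  1.62  0.38  1.78]
1 0.06 0.099 [ 0.63  0.5  -0.94  2.29  1.6   0.29  1.77]
1 0.06 0.057 [ 0.82  0.69 -1.21  2.29  1.65  0.52  1.8 ]
1 0.06 0.049 [ 0.82  0.69 -1.22  2.29  1.65  0.53  1.8 ]
1 0.0 0.164 [ 0.58  0.7  -0.92  2.24  1.87  0.42  1.58]
1 0.0 0.118 [ 0.73  0.87 -1.15  2.24  1.84  0.63  1.71]
1 0.0 0.066 [ 0.4   0.58 -0.69  2.24  1.97  0.26  1.41]
1 0.0 0.058 [ 0.76  0.93 -1.21  2.24  1.85  0.7   1.74]
```

```bash
cat > refine.py <<'E'
from search import *
def ev(w,f,step=(.03,.12)):
    w=[(X,v) for X,v in w];T=T0
    for X,v in w[:-2]: T=R.from_rotvec(v).as_matrix()@T
    w[-2]=(w[-2][0],lg(TT[f]@T.T))
    Q,_=path(q0,w,step=step);mg=margin(Q);sc=mg[8:]*np.array([1,1,1,1,1,1.6,1])
    n=sum(int(np.ceil(max(np.abs(X-(w[i-1][0] if i else x0)).max()/.018,np.linalg.norm(rv)/.08))) for i,(X,rv) in enumerate(w))
    return min(sc.min(),.2)-.0005*max(n-60,0),w,n,Q
def climb(a):
    seed,b=a;rng=np.random.default_rng(seed);cur=ev(b[4],b[3]);t0=time.time()
    while time.time()-t0<90:
        s=rng.choice([.2,.6,1]);w=[(np.clip(X+s*rng.normal(0,.03,3),[.38,-.35,.2],[.68,.45,.4]),v+s*rng.normal(0,.12,3)) for X,v in cur[1][:-2]]+cur[1][-2:]
        c=ev(w,b[3])
        if c[0]>cur[0]: cur=c
    return cur
if __name__=="__main__":
    r=pickle.load(open("search.pkl","rb"))
    with Pool() as p: o=p.map(climb,[(0,r[0]),(1,r[1]),(2,r[0]),(3,r[1])])
    o.sort(key=lambda c:-c[0]);pickle.dump(o[0][:3],open("ref.pkl","wb"))
    for c in o[:2]: print(c[0],c[2],[(X.round(3).tolist(),np.round(v,3).tolist()) for X,v in c[1]]);
    Q=o[0][3];print(margin(Q)[8:].min(0).round(3),Q[-1].round(2),Q[::6].round(2).tolist())
E
OMP_NUM_THREADS=1 python3 refine.py
```

```text
0.09793810658530422 47 [([0.565, -0.042, 0.384], [0.418, -0.205, -0.424]), ([0.601, 0.253, 0.289], [-0.655, 0.028, -0.344]), ([0.565, 0.082, 0.128], [0.294, 0.35, 0.684]), ([0.599, 0.092, 0.068], [0.0, 0.0, 0.0])]
0.09793801481827202 53 [([0.532, -0.148, 0.379], [0.228, -0.211, -0.4]), ([0.61, 0.261, 0.269], [-0.383, -0.03, -0.383]), ([0.565, 0.082, 0.128], [0.21, 0.332, 0.74]), ([0.599, 0.092, 0.068], [0.0, 0.0, 0.0])]
[2.071 0.193 0.305 0.098 0.59  0.065 0.794] [ 0.52  0.65 -0.84  2.24  1.89  0.35 -1.61] [[-0.53, 0.36, 0.4, 2.25, -1.31, 0.19, 1.34], [-0.58, -0.02, 0.67, 2.27, -0.87, 0.36, 0.77], [0.09, -0.12, -0.28, 2.25, 0.35, 0.26, -0.8], [-0.13, 0.48, -0.89, 1.91, 1.36, 1.33, -1.96], [0.41, 0.39, -0.96, 2.27, 1.56, 0.55, -1.69]]
```

```bash
cat > rows.py <<'E'
from fast import *
def seg(q,X,rv,n):
    _,x,T=fj(q);dR=R.from_rotvec(np.array(rv)/n).as_matrix();Q=[q];x=x.copy();dx=(X-x)/n
    for i in range(n): x=x+dx;T=dR@T;Q.append(tr(Q[-1],x,T))
    Q=np.array(Q);print("n",n,"row",(dx/.02).round(3).tolist(),(np.array(rv)/n/.1).round(3).tolist(),"maxdq",np.abs(np.diff(Q,axis=0)).max(0).round(2),"minmargin",margin(Q).min(0).round(3),"end",Q[-1].round(3))
    return Q
E
python3 - <<'E'
from rows import *
_,w,_=pickle.load(open("ref.pkl","rb"));q=D[4][0]
for (X,v),n in zip(w,(24,24,24)): q=seg(q,X,v,n)[-1]
E
```

```text
n 24 row [-0.032, -0.264, 0.547] [0.174, -0.085, -0.177] maxdq [0.02 0.02 0.02 0.01 0.03 0.01 0.04] minmargin [2.126e+00 1.960e-01 5.990e-01 1.170e-01 4.000e-03 2.000e-03 1.417e+00] end [-0.472 -0.174  0.633  2.211 -0.68   0.433  0.46 ]
n 24 row [0.076, 0.613, -0.199] [-0.273, 0.012, -0.143] maxdq [0.12 0.05 0.17 0.04 0.2  0.09 0.23] minmargin [2.228 0.196 0.443 0.147 0.63  0.056 0.804] end [-0.302  0.556 -0.77   1.805  1.339  1.42  -1.956]
n 24 row [-0.075, -0.356, -0.334] [0.123, 0.146, 0.285] maxdq [0.04 0.02 0.01 0.04 0.06 0.06 0.11] minmargin [ 2.181  0.709  0.432  0.095  2.649 -0.01   0.804] end [ 0.519  0.401 -0.779  2.302  1.473  0.18  -1.287]
```

Emit:
{"api": "arm_command", "payload": {
  "rows": [
    [-0.05,-0.4,0.82,0.26,-0.13,-0.265,-1],
    [-0.05,-0.4,0.82,0.26,-0.13,-0.265,-1],
    [-0.05,-0.4,0.82,0.26,-0.13,-0.265,-1],
    [-0.05,-0.4,0.82,0.26,-0.13,-0.265,-1],
    [-0.05,-0.4,0.82,0.26,-0.13,-0.265,-1],
    [-0.05,-0.4,0.82,0.26,-0.13,-0.265,-1],
    [-0.05,-0.4,0.82,0.26,-0.13,-0.265,-1],
    [-0.05,-0.4,0.82,0.26,-0.13,-0.265,-1]
  ]
}}

```text
time_s: 15.75
ee_pos: [0.5722, 0.02, 0.2522]
eef_rot: [0.146, 0.663, 0.674, 0.291]
force: [0.1, 0.3, -2.5]
gripper_width: 0.0306
grasp_force: 84.3
```

Emit:
{"api": "arm_command", "payload": {
  "rows": [
    [-0.05,-0.4,0.82,0.26,-0.13,-0.265,-1],
    [-0.05,-0.4,0.82,0.26,-0.13,-0.265,-1],
    [-0.05,-0.4,0.82,0.26,-0.13,-0.265,-1],
    [-0.05,-0.4,0.82,0.26,-0.13,-0.265,-1],
    [-0.05,-0.4,0.82,0.26,-0.13,-0.265,-1],
    [-0.05,-0.4,0.82,0.26,-0.13,-0.265,-1],
    [-0.05,-0.4,0.82,0.26,-0.13,-0.265,-1],
    [-0.05,-0.4,0.82,0.26,-0.13,-0.265,-1]
  ]
}}

```text
time_s: 16.55
ee_pos: [0.5639, -0.0439, 0.3832]
eef_rot: [0.141, 0.726, 0.558, 0.377]
force: [0.3, 0.9, -2.1]
gripper_width: 0.0306
grasp_force: 84.4
```

```bash
sed -i 's/^q0=.*/q0=np.array(read_state()["q"])/; ' search.py
cat > refine2.py <<'E'
from search import *
def ev(w,f,step):
    T=T0
    for X,v in w[:-2]: T=R.from_rotvec(v).as_matrix()@T
    w=list(w);w[-2]=(w[-2][0],lg(TT[f]@T.T))
    Q,per=path(q0,w,step=step);mg=margin(Q);sc=(mg*np.array([1,1,1,1,1,1.5,1]))[1:].min();v=np.abs(np.diff(Q,axis=0)).max()
    return min(sc,.3)-max(0,v-.19)-.0005*max(sum(per)-70,0),w,per,Q
def climb(a):
    seed,w,f=a;st=(.016,.07);rng=np.random.default_rng(seed);cur=ev(w,f,st);t0=time.time()
    while time.time()-t0<100:
        s=rng.choice([.2,.6,1]);w=[(np.clip(X+s*rng.normal(0,.03,3),[.38,-.35,.2],[.68,.45,.4]),v+s*rng.normal(0,.12,3)) for X,v in cur[1][:-2]]+cur[1][-2:]
        c=ev(w,f,st)
        if c[0]>cur[0]: cur=c
    return cur
if __name__=="__main__":
    w=pickle.load(open("ref.pkl","rb"))[1][1:]
    with Pool() as p: o=p.map(climb,[(i,w,0) for i in range(4)])
    o.sort(key=lambda c:-c[0]);c=o[0];pickle.dump(c[:3],open("ref2.pkl","wb"))
    print("q0",q0.round(3),x0.round(3))
    print(c[0],c[2],[(X.round(3).tolist(),np.round(v,3).tolist()) for X,v in c[1]])
    print(margin(c[3]).min(0).round(3),c[3][::6].round(2).tolist(),np.abs(np.diff(c[3],axis=0)).max(0).round(2))
E
OMP_NUM_THREADS=1 python3 refine2.py
```

```text
q0 [-0.429 -0.222  0.595  2.231 -0.62   0.416  0.426] [ 0.553 -0.051  0.396]
0.09793674053775447 [21, 12, 4] [([0.557, 0.269, 0.317], [-0.724, 0.196, -0.262]), ([0.565, 0.082, 0.128], [0.407, 0.211, 0.613]), ([0.599, 0.092, 0.068], [0.0, 0.0, 0.0])]
[2.069 0.148 0.274 0.098 0.69  0.067 1.018] [[-0.43, -0.22, 0.59, 2.23, -0.62, 0.42, 0.43], [0.1, -0.18, -0.28, 2.24, 0.2, 0.34, -0.6], [0.29, -0.0, -0.89, 2.12, 0.9, 0.73, -1.46], [-0.08, 0.39, -0.95, 1.89, 1.16, 1.33, -1.73], [-0.04, 0.44, -0.96, 1.97, 1.22, 1.22, -1.69], [0.44, 0.36, -0.98, 2.27, 1.41, 0.52, -1.5], [0.54, 0.6, -0.86, 2.25, 1.83, 0.33, -1.57]] [0.1  0.07 0.16 0.08 0.15 0.12 0.19]
```

```bash
cat > refit.py <<'E'
from kin import *
st=read_state();D.append((np.array(st["q"]),np.array(st["ee_pos"]),rot(st["eef_rot"])))
pickle.dump(D,open("D.pkl","wb"))
s=(-1,0,-1,0,-1,0,-1)
def fk2(q,p):
    yb,yt,d1,d3,d5,d7,a,l,w,tx,ty,o2,o4,o6,trx,try_=p
    T=Rz(yb);x=np.array([0,0,d1]);T=T@Rz(-q[0])@Ry(q[1]+o2);x=x+T@[0,0,d3]
    T=T@Rz(-q[2]);x=x+T@[a,0,0];T=T@Ry(q[3]+o4);x=x+T@[l,0,d5]
    T=T@Rz(-q[4])@Ry(q[5]+o6);x=x+T@[w,0,0];T=T@Rz(-q[6]+yt)@R.from_rotvec([trx,try_,0]).as_matrix();x=x+T@[tx,ty,d7]
    return x,T
def err2(p):
    r=[]
    for q,x,T in D:
        a,B=fk2(q,p);r+=list((a-x)*5)+list(R.from_matrix(B@T.T).as_rotvec())
    return np.r_[r,np.array(p[8:])*.02]
k=pickle.load(open("kin.pkl","rb"))[2]
r=least_squares(lambda p:err(p,s),k);print("old model refit",r.cost,r.x.round(3));print(err(r.x,s).reshape(-1,6).round(3))
r=least_squares(err2,np.r_[k,np.zeros(8)]);print(r.cost,r.x.round(3));print(err2(r.x)[:36].reshape(-1,6).round(3))
E
python3 refit.py
```

```text
old model refit 0.005588831467706775 [-0.061  1.518  0.341  0.471  0.439  0.345  0.018 -0.02 ]
[[-0.023  0.013  0.023  0.002 -0.001 -0.008]
 [-0.008  0.002 -0.017  0.     0.    -0.008]
 [-0.013  0.012 -0.031 -0.     0.    -0.008]
 [-0.009  0.011 -0.032 -0.025 -0.007 -0.014]
 [-0.007 -0.005  0.029 -0.038 -0.01  -0.025]
 [-0.007 -0.005  0.029 -0.038 -0.01  -0.025]]
0.0006963276230535692 [-1.30e-02  1.56e+00  3.66e-01  4.89e-01  4.41e-01  3.69e-01  5.00e-03
 -6.00e-03 -1.00e-03 -3.60e-02  2.00e-03  1.80e-02 -1.00e-03  3.00e-03
 -1.60e-02  8.00e-03]
[[-0.01  -0.005  0.012 -0.     0.006 -0.003]
 [ 0.005 -0.01  -0.01   0.006  0.002 -0.003]
 [-0.003 -0.001 -0.013  0.008  0.001 -0.003]
 [ 0.002 -0.001  0.016 -0.     0.001  0.001]
 [-0.001  0.002 -0.003 -0.01  -0.002 -0.006]
 [-0.001  0.002 -0.003 -0.01  -0.002 -0.006]]
```

```bash
cat >> refit.py <<'E'
pickle.dump(r.x,open("kin2.pkl","wb"))
E
python3 refit.py >/dev/null
python3 - <<'E'
s=open('fast.py').read()
i=s.index("yb,yt,d1");j=s.index("def rz");k=s.index("def fj");m=s.index("def lg")
s=s[:i]+"yb,yt,d1,d3,d5,d7,a_,l_,w_,tx,ty,o2,o4,o6,trx,try_=pickle.load(open('kin2.pkl','rb'))\nRT=R.from_rotvec([trx,try_,0]).as_matrix()\n"+s[j:k]+'''def fj(q):
    T=rz(yb);o=np.array([0,0,d1]);ax=[];og=[]
    ax.append(-T[:,2]);og.append(o);T=T@rz(-q[0]);ax.append(T[:,1]);og.append(o);T=T@ry(q[1]+o2);o=o+T[:,2]*d3
    ax.append(-T[:,2]);og.append(o);T=T@rz(-q[2]);o=o+T[:,0]*a_;ax.append(T[:,1]);og.append(o);T=T@ry(q[3]+o4);o=o+T[:,0]*l_+T[:,2]*d5
    ax.append(-T[:,2]);og.append(o);T=T@rz(-q[4]);ax.append(T[:,1]);og.append(o);T=T@ry(q[5]+o6);o=o+T[:,0]*w_;ax.append(-T[:,2]);og.append(o)
    T=T@rz(-q[6]+yt)@RT;x=o+T@[tx,ty,d7]
    A=np.array(ax).T;J=np.vstack([np.cross(A.T,x-np.array(og)).T,A]);return J,x,T
'''+s[m:]
open('fast.py','w').write(s)
E
OMP_NUM_THREADS=1 python3 refine2.py
cat > nx.py <<'E'
from rows import *
_,w,_=pickle.load(open("ref2.pkl","rb"));q=np.array(read_state()["q"]);print(fj(q)[1].round(3))
for (X,v),n in zip(w,(24,16)): q=seg(q,X,v,n)[-1]
E
python3 nx.py
```

```text
q0 [-0.429 -0.222  0.595  2.231 -0.62   0.416  0.426] [ 0.564 -0.043  0.383]
0.0939135347840816 [22, 14, 4] [([0.558, 0.306, 0.348], [-0.394, 0.038, -0.117]), ([0.565, 0.082, 0.128], [-0.003, 0.254, 0.494]), ([0.599, 0.092, 0.068], [0.0, 0.0, 0.0])]
[2.2   0.148 0.295 0.094 0.69  0.063 0.89 ] [[-0.43, -0.22, 0.59, 2.23, -0.62, 0.42, 0.43], [-0.09, -0.19, -0.07, 2.25, -0.05, 0.29, -0.37], [0.27, -0.11, -0.76, 2.18, 0.69, 0.43, -1.29], [0.07, 0.18, -0.98, 2.02, 1.11, 0.88, -1.78], [-0.04, 0.33, -0.97, 1.98, 1.21, 0.99, -1.82], [0.26, 0.29, -0.94, 2.22, 1.33, 0.56, -1.63], [0.5, 0.42, -0.8, 2.31, 1.58, 0.25, -1.41]] [0.08 0.06 0.13 0.06 0.13 0.08 0.16]
[ 0.564 -0.043  0.383]
n 24 row [-0.011, 0.728, -0.073] [-0.164, 0.016, -0.049] maxdq [0.07 0.05 0.12 0.04 0.12 0.07 0.15] minmargin [2.271 0.148 0.3   0.144 0.69  0.097 0.891] end [-0.161  0.366 -0.948  1.872  1.205  1.145 -1.869]
n 16 row [0.022, -0.699, -0.686] [-0.002, 0.159, 0.309] maxdq [0.05 0.03 0.02 0.05 0.04 0.07 0.05] minmargin [2.206 0.649 0.306 0.094 2.515 0.059 0.891] end [ 0.494  0.414 -0.793  2.306  1.58   0.249 -1.406]
```

Emit:
{"api": "arm_command", "payload": {
  "rows": [
    [-0.01,0.73,-0.07,-0.164,0.016,-0.05,-1],
    [-0.01,0.73,-0.07,-0.164,0.016,-0.05,-1],
    [-0.01,0.73,-0.07,-0.164,0.016,-0.05,-1],
    [-0.01,0.73,-0.07,-0.164,0.016,-0.05,-1],
    [-0.01,0.73,-0.07,-0.164,0.016,-0.05,-1],
    [-0.01,0.73,-0.07,-0.164,0.016,-0.05,-1],
    [-0.01,0.73,-0.07,-0.164,0.016,-0.05,-1],
    [-0.01,0.73,-0.07,-0.164,0.016,-0.05,-1]
  ]
}}

```text
time_s: 17.35
ee_pos: [0.5622, 0.0736, 0.3709]
eef_rot: [0.192, 0.729, 0.568, 0.33]
force: [-0.2, -0.4, -2.6]
gripper_width: 0.0307
grasp_force: 84.4
```

Emit:
{"api": "arm_command", "payload": {
  "rows": [
    [-0.01,0.73,-0.07,-0.164,0.016,-0.05,-1],
    [-0.01,0.73,-0.07,-0.164,0.016,-0.05,-1],
    [-0.01,0.73,-0.07,-0.164,0.016,-0.05,-1],
    [-0.01,0.73,-0.07,-0.164,0.016,-0.05,-1],
    [-0.01,0.73,-0.07,-0.164,0.016,-0.05,-1],
    [-0.01,0.73,-0.07,-0.164,0.016,-0.05,-1],
    [-0.01,0.73,-0.07,-0.164,0.016,-0.05,-1],
    [-0.01,0.73,-0.07,-0.164,0.016,-0.05,-1]
  ]
}}

```text
time_s: 18.15
ee_pos: [0.5611, 0.1901, 0.3604]
eef_rot: [0.243, 0.728, 0.575, 0.284]
force: [-0.3, 0.1, -2.1]
gripper_width: 0.0309
grasp_force: 84.4
```

```bash
cat > nx2.py <<'E'
from rows import *
import sys
q=np.array(read_state()["q"]);_,x,T=fj(q);print("q",q.round(3),"model x",x.round(4),"meas",np.array(read_state()["ee_pos"]).round(4))
E
python3 nx2.py
```

```text
q [ 0.329 -0.012 -0.998  2.105  0.889  0.608 -1.545] model x [0.5597 0.1897 0.3655] meas [0.5611 0.1901 0.3604]
```

```bash
cat >> nx2.py <<'E'
s=read_state();Rc=rot(s["eef_rot"]);P=np.array(s["ee_pos"])
rv=lg(Rt@Rc.T);X=seat+(.07-.0472)*M[:,2];print("dX",X-P,"rv",rv)
n=max(16,8*int(np.ceil(max(np.abs(X-P).max()/.0195,np.linalg.norm(rv)/.09)/8)))
q=seg(q,x+X-P,rv,n)[-1];seg(q,x+X-P-.07*M[:,2],np.zeros(3),16)
E
python3 nx2.py
python3 - <<'E'
import sys;sys.path.insert(0,'.')
E
```

```text
q [ 0.329 -0.012 -0.998  2.105  0.889  0.608 -1.545] model x [0.5597 0.1897 0.3655] meas [0.5611 0.1901 0.3604]
dX [ 0.00412186 -0.10793376 -0.23210064] rv [-0.14696415  0.22876413  0.47005165]
n 16 row [0.013, -0.337, -0.725] [-0.092, 0.143, 0.294] maxdq [0.01 0.03 0.03 0.03 0.06 0.04 0.03] minmargin [2.275 0.358 0.272 0.091 2.199 0.014 1.215] end [ 0.425  0.372 -0.708  2.308  1.515  0.204 -1.365]
n 16 row [0.105, 0.03, -0.189] [0.0, 0.0, 0.0] maxdq [0.01 0.01 0.01 0.   0.04 0.01 0.04] minmargin [2.275 0.742 0.55  0.092 2.509 0.014 1.041] end [ 0.4    0.598 -0.72   2.244  1.941  0.338 -1.719]
```

Emit:
{"api": "arm_command", "payload": {
  "rows": [
    [-0.01,0.73,-0.07,-0.164,0.016,-0.05,-1],
    [-0.01,0.73,-0.07,-0.164,0.016,-0.05,-1],
    [-0.01,0.73,-0.07,-0.164,0.016,-0.05,-1],
    [-0.01,0.73,-0.07,-0.164,0.016,-0.05,-1],
    [-0.01,0.73,-0.07,-0.164,0.016,-0.05,-1],
    [-0.01,0.73,-0.07,-0.164,0.016,-0.05,-1],
    [-0.01,0.73,-0.07,-0.164,0.016,-0.05,-1],
    [-0.01,0.73,-0.07,-0.164,0.016,-0.05,-1]
  ]
}}

```text
time_s: 18.95
ee_pos: [0.5595, 0.3071, 0.3485]
eef_rot: [0.292, 0.724, 0.579, 0.236]
force: [-0.6, 0.6, -2.3]
gripper_width: 0.0306
grasp_force: 84.4
```

```bash
python3 nx2.py
```

```text
q [-0.086  0.345 -1.057  1.888  1.181  1.185 -1.861] model x [0.5388 0.3009 0.362 ] meas [0.5595 0.3071 0.3485]
dX [ 0.00566024 -0.22495553 -0.22020259] rv [-0.01087875  0.24773112  0.49383438]
n 16 row [0.018, -0.703, -0.688] [-0.007, 0.155, 0.309] maxdq [0.06 0.03 0.02 0.05 0.04 0.07 0.05] minmargin [2.078 0.607 0.175 0.05  2.487 0.092 0.899] end [ 0.622  0.384 -0.934  2.35   1.523  0.282 -1.352]
n 16 row [0.105, 0.03, -0.189] [0.0, 0.0, 0.0] maxdq [0.01 0.02 0.01 0.   0.04 0.01 0.03] minmargin [2.078 0.754 0.336 0.05  2.547 0.092 1.11 ] end [ 0.531  0.62  -0.879  2.291  1.903  0.425 -1.65 ]
```

Emit:
{"api": "arm_command", "payload": {
  "rows": [
    [0.018,-0.703,-0.688,-0.007,0.155,0.309,-1],
    [0.018,-0.703,-0.688,-0.007,0.155,0.309,-1],
    [0.018,-0.703,-0.688,-0.007,0.155,0.309,-1],
    [0.018,-0.703,-0.688,-0.007,0.155,0.309,-1],
    [0.018,-0.703,-0.688,-0.007,0.155,0.309,-1],
    [0.018,-0.703,-0.688,-0.007,0.155,0.309,-1],
    [0.018,-0.703,-0.688,-0.007,0.155,0.309,-1],
    [0.018,-0.703,-0.688,-0.007,0.155,0.309,-1]
  ]
}}

```text
time_s: 19.75
ee_pos: [0.5624, 0.1934, 0.2385]
eef_rot: [0.225, 0.659, 0.682, 0.224]
force: [0.7, 0.0, -2.3]
gripper_width: 0.0307
grasp_force: 84.4
```

Emit:
{"api": "arm_command", "payload": {
  "rows": [
    [0.018,-0.703,-0.688,-0.007,0.155,0.309,-1],
    [0.018,-0.703,-0.688,-0.007,0.155,0.309,-1],
    [0.018,-0.703,-0.688,-0.007,0.155,0.309,-1],
    [0.018,-0.703,-0.688,-0.007,0.155,0.309,-1],
    [0.018,-0.703,-0.688,-0.007,0.155,0.309,-1],
    [0.018,-0.703,-0.688,-0.007,0.155,0.309,-1],
    [0.018,-0.703,-0.688,-0.007,0.155,0.309,-1],
    [0.018,-0.703,-0.688,-0.007,0.155,0.309,-1]
  ]
}}

```text
time_s: 20.55
ee_pos: [0.5654, 0.0807, 0.1285]
eef_rot: [0.156, 0.582, 0.771, 0.207]
force: [-0.5, 0.0, -1.9]
gripper_width: 0.0306
grasp_force: 84.3
```

Run:
```python
from look import *
print(np.array(st["q"]).round(3))
c=hy["tool"]
q=[c+Rc@np.array(v) for v in((-.044,.016,-.016),(-.044,-.016,-.016),(-.06,.016,-.016),(-.06,-.016,-.016),(-.07,0,0))]
print("side pred",proj(s,q).round(1).tolist());q=[c+Rc@np.array(v) for v in((-.044,.016,-.016),(-.044,-.016,-.016),(.044,.016,-.016),(.044,-.016,-.016))];print("top pred",proj(t,q).round(1).tolist())
for n,c,x0,x1,y0,y1 in(("side",s,235,295,155,195),("top",t,205,280,165,212)):
  print(n,x0); f=c["frame"].astype(int)
  for y in range(y0,y1): print(y,''.join('W' if v.min()>165 and v[0]>=v[2] else 'C' if v.min()>158 and v[2]>v[0] else 'o' if v[0]-v[2]>40 else '+' if v.min()>90 else '.' if v.max()>60 else ' ' for v in f[y,x0:x1]))
```

```text
20.65 [0.56504409 0.07789268 0.12704576] [-1.08887358 -0.86644471 -2.61192384]
ang err [ 0.    -0.003  0.005]
tool side seatcoords [-1.6 -4.  69.5] C,+end,-end [[256.7, 168.0], [240.9, 161.3], [273.5, 175.1]]
tool top seatcoords [-1.6 -4.  69.5] C,+end,-end [[243.3, 190.2], [218.4, 197.1], [268.0, 183.4]]
world side seatcoords [18.3 -4.  64.2] C,+end,-end [[260.4, 164.2], [244.6, 157.7], [277.1, 171.1]]
world top seatcoords [18.3 -4.  64.2] C,+end,-end [[241.3, 182.9], [216.4, 189.8], [266.1, 176.1]]
[ 0.599  0.461 -0.922  2.245  1.402  0.315 -1.204]
side pred [[268.3, 166.0], [263.0, 173.7], [272.2, 167.6], [266.9, 175.4], [273.5, 175.1]]
top pred [[258.3, 182.2], [261.1, 193.1], [226.4, 191.0], [229.6, 201.8]]
side 235
155 +.                       .+++...............................
156 +.                       .+++...............................
157 +.               ...     .++++++............................
158                 .++.     .++++++++..........................
159                 .+++    ...+++++++++++......................
160                 .+++.   ...+++++++++++++
[... 5298 characters left out ...]
     ...                .......................++++++++++ooo
204 +++.                                  .......  .  ............+++++++oooooo
205 +++..                                 ....         ...........++++ooooooooo
206 ++++..                               ...            ..........+++oooooooooo
207 ++++..                              ..               ..........++oo+ooooooo
208 ++++.                               .               ...........+++ooooooooo
209 +++..                                               ............+++o+ooooo+
210 ++..                        ..                       ...........+++oo+o+o++
211 ++.                      ......                      ............++oo+ooooo
```

Emit:
{"api": "arm_command", "payload": {
  "rows": [
    [0.1,0.063,-0.17,0,-0.005,0.008,-1],
    [0.1,0.063,-0.17,0,-0.005,0.008,-1],
    [0.1,0.063,-0.17,0,-0.005,0.008,-1],
    [0.1,0.063,-0.17,0,-0.005,0.008,-1],
    [0.1,0.063,-0.17,0,-0.005,0.008,-1],
    [0.1,0.063,-0.17,0,-0.005,0.008,-1],
    [0,0,0,0,0,0,-1],
    [0,0,0,0,0,0,-1]
  ]
}}

```text
time_s: 21.45
ee_pos: [0.5774, 0.0897, 0.1086]
eef_rot: [0.156, 0.579, 0.772, 0.209]
force: [-0.7, -0.9, -2.0]
gripper_width: 0.0306
grasp_force: 84.3
```

```bash
python3 st.py
```

```text
21.45 seatc [ 1.9  3.8 46. ] ang(seat axes) [-0.004  0.004 -0.005] F seat [-1.8 -0.7 -1.3] T [0.03 0.8  0.03] 0.030587629954169294
```

```bash
cat > avg.py <<'E'
from st import *
for i in range(3): read_camera("side"); go()
E
python3 avg.py
```

```text
21.45 seatc [ 1.9  3.8 46. ] ang(seat axes) [-0.004  0.004 -0.005] F seat [-1.8 -0.7 -1.3] T [0.03 0.8  0.03] 0.030587629954169294
21.5 seatc [ 1.9  3.7 46.1] ang(seat axes) [-0.004  0.004 -0.005] F seat [-1.7 -0.6 -1.8] T [ 0.03  0.79 -0.06] 0.031011122272706942
21.55 seatc [ 2.   3.6 46.2] ang(seat axes) [-0.003  0.004 -0.005] F seat [-0.6 -0.1 -1.7] T [-0.07  0.73  0.03] 0.030722722340595886
21.6 seatc [ 2.   3.5 46.2] ang(seat axes) [-0.003  0.004 -0.005] F seat [-1.2 -0.6 -1.9] T [-0.03  0.77 -0.01] 0.030467769036834975
```

Emit:
{"api": "arm_command", "payload": {
  "rows": [
    [-0.012,-0.064,-0.017,0,0,0,-1],
    [-0.012,-0.064,-0.017,0,0,0,-1],
    [-0.012,-0.064,-0.017,0,0,0,-1],
    [0.077,0.022,-0.139,0,0,0,-1],
    [0.077,0.022,-0.139,0,0,0,-1],
    [0.077,0.022,-0.139,0,0,0,-1],
    [0.077,0.022,-0.139,0,0,0,-1],
    [0.077,0.022,-0.139,0,0,0,-1]
  ]
}}

```text
time_s: 22.4
ee_pos: [0.5847, 0.0879, 0.0937]
eef_rot: [0.157, 0.579, 0.772, 0.209]
force: [-6.7, -3.1, 8.8]
gripper_width: 0.0305
grasp_force: 85.8
```

```bash
python3 avg.py
```

```text
22.4 seatc [ 0.1  0.  29.9] ang(seat axes) [-0.003  0.004 -0.005] F seat [-1.9 -1.2 11.2] T [-0.06  0.87 -0.01] 0.030497880423893845
22.45 seatc [ 0.1  0.1 29.7] ang(seat axes) [-0.003  0.004 -0.005] F seat [-1.7 -1.2  3.2] T [-0.11  0.67  0.04] 0.03080235005207201
22.5 seatc [ 0.1  0.1 29.8] ang(seat axes) [-0.003  0.004 -0.005] F seat [-1.4 -1.7  0.6] T [-0.29  0.68 -0.04] 0.030522609340972347
22.55 seatc [ 0.1  0.  29.9] ang(seat axes) [-0.003  0.004 -0.005] F seat [-1.4 -1.6  0.9] T [-0.22  0.78  0.  ] 0.030676114366990342
```

Emit:
{"api": "arm_command", "payload": {
  "rows": [
    [0.024,0.007,-0.043,0,0,0,-1],
    [0.024,0.007,-0.043,0,0,0,-1],
    [0.024,0.007,-0.043,0,0,0,-1],
    [0.024,0.007,-0.043,0,0,0,-1],
    [0.024,0.007,-0.043,0,0,0,-1],
    [0.024,0.007,-0.043,0,0,0,-1],
    [0.024,0.007,-0.043,0,0,0,-1],
    [0.024,0.007,-0.043,0,0,0,-1]
  ]
}}

```text
time_s: 23.35
ee_pos: [0.5883, 0.0893, 0.0872]
eef_rot: [0.156, 0.579, 0.772, 0.209]
force: [-4.2, -2.1, 4.4]
gripper_width: 0.0306
grasp_force: 85.6
```

```bash
python3 st.py
```

```text
23.35 seatc [ 0.2  0.4 22.2] ang(seat axes) [-0.004  0.004 -0.006] F seat [-1.8 -0.9  6.1] T [ 0.13  0.78 -0.01] 0.030603844492433818
```

Emit:
{"api": "arm_command", "payload": {
  "rows": [
    [0.024,0.007,-0.043,0,0,0,-1],
    [0.024,0.007,-0.043,0,0,0,-1],
    [0.024,0.007,-0.043,0,0,0,-1],
    [0.024,0.007,-0.043,0,0,0,-1],
    [0.024,0.007,-0.043,0,0,0,-1],
    [0.024,0.007,-0.043,0,0,0,-1],
    [0.024,0.007,-0.043,0,0,0,-1],
    [0.024,0.007,-0.043,0,0,0,-1]
  ]
}}

```text
time_s: 24.15
ee_pos: [0.5924, 0.09, 0.0799]
eef_rot: [0.156, 0.58, 0.772, 0.209]
force: [2.2, -0.6, -2.9]
gripper_width: 0.0305
grasp_force: 84.6
```

```bash
python3 st.py
```

```text
24.15 seatc [ 0.1 -0.  13.9] ang(seat axes) [-0.003  0.004 -0.005] F seat [ 0.2 -1.2 -3.5] T [-0.37  0.57 -0.07] 0.03051271912541807
```

Emit:
{"api": "arm_command", "payload": {
  "rows": [
    [0.024,0.007,-0.043,0,0,0,-1],
    [0.024,0.007,-0.043,0,0,0,-1],
    [0.024,0.007,-0.043,0,0,0,-1],
    [0.024,0.007,-0.043,0,0,0,-1],
    [0,0,0,0,0,0,-1],
    [0,0,0,0,0,0,-1],
    [0,0,0,0,0,0,-1],
    [0,0,0,0,0,0,-1]
  ]
}}

```text
time_s: 24.95
ee_pos: [0.5943, 0.0906, 0.0764]
eef_rot: [0.156, 0.58, 0.772, 0.209]
force: [6.8, 0.3, -9.5]
gripper_width: 0.0306
grasp_force: 83.3
```

```bash
python3 st.py
```

```text
24.95 seatc [ 0.1 -0.   9.9] ang(seat axes) [-0.003  0.004 -0.005] F seat [  1.   -1.5 -11.6] T [-0.38  0.25 -0.08] 0.030596077379795635
```

Emit:
{"api": "arm_command", "payload": {
  "rows": [
    [0.024,0.007,-0.043,0,0,0,-1],
    [0.024,0.007,-0.043,0,0,0,-1],
    [0.024,0.007,-0.043,0,0,0,-1],
    [0.024,0.007,-0.043,0,0,0,-1],
    [0,0,0,0,0,0,-1],
    [0,0,0,0,0,0,-1],
    [0,0,0,0,0,0,-1],
    [0,0,0,0,0,0,-1]
  ]
}}

```text
time_s: 25.75
ee_pos: [0.5955, 0.0909, 0.0745]
eef_rot: [0.158, 0.579, 0.772, 0.208]
force: [-14.5, -8.2, 25.6]
gripper_width: 0.0304
grasp_force: 89.0
```

```bash
python3 st.py
```

```text
25.75 seatc [0.2 0.1 7.6] ang(seat axes) [-0.001  0.005 -0.006] F seat [-1.3 -3.9 30.3] T [-0.88  1.24 -0.17] 0.030391665965591227
```

Emit:
{"api": "arm_command", "payload": {
  "rows": [
    [-0.02,-0.006,0.035,0,0,0,0.2],
    [0,0,0,0,0,0,0.2],
    [0,0,0,0,0,0,0.2],
    [0,0,0,0,0,0,0.2],
    [-0.18,-0.05,0.325,0,0,0,0.2],
    [-0.36,-0.1,0.65,0,0,0,0.2],
    [-0.36,-0.1,0.65,0,0,0,0.2],
    [-0.36,-0.1,0.65,0,0,0,0.2]
  ]
}}

```text
time_s: 26.55
ee_pos: [0.5698, 0.0844, 0.1201]
eef_rot: [0.156, 0.579, 0.772, 0.209]
force: [0.0, -0.3, -0.0]
gripper_width: 0.0514
grasp_force: 0.0
```

Emit:
{"api": "arm_command", "payload": {
  "rows": [
    [-0.4,-0.1,0.7,0,0,0,-1],
    [-0.4,-0.1,0.7,0,0,0,-1],
    [-0.4,-0.1,0.7,0,0,0,-1],
    [-0.4,-0.1,0.7,0,0,0,-1],
    [-0.4,0,0.7,0,0,0,-1],
    [-0.4,0,0.7,0,0,0,-1],
    [-0.4,0,0.7,0,0,0,-1],
    [-0.4,0,0.7,0,0,0,-1]
  ]
}}

```text
time_s: 27.35
ee_pos: [0.509, 0.0754, 0.224]
eef_rot: [0.156, 0.58, 0.773, 0.207]
force: [-0.9, -1.1, -0.0]
gripper_width: 0.0006
grasp_force: 0.0
```

Run:
```python
from look import *
print(np.array(st["q"]).round(3))
for z in(0,.0075):
  for sg in(1,-1):
    q=[seat+M@np.array(v) for v in((.016,sg*.044,.016+z),(-.016,sg*.044,.016+z),(.016,sg*.06,.016+z),(-.016,sg*.06,.016+z))]
    print(z,sg,"side",proj(s,q).round(1).tolist(),"top",proj(t,q).round(1).tolist())
for n,c,x0,x1,y0,y1 in(("side",s,232,300,155,200),("top",t,205,280,165,205)):
  print(n,x0); f=c["frame"].astype(int)
  for y in range(y0,y1): print(y,''.join('W' if v.min()>165 and v[0]>=v[2] else 'C' if v.min()>158 and v[2]>v[0] else 'o' if v[0]-v[2]>40 else '+' if v.min()>90 else '.' if v.max()>60 else ' ' for v in f[y,x0:x1]))
```

```text
27.45 [0.50942423 0.07488211 0.22442793] [-0.38372794  0.20249431  0.37766352]
ang err [ 0.003  0.002 -0.005]
tool side seatcoords [ -0.2   8.3 181. ] C,+end,-end [[242.4, 147.5], [225.9, 141.2], [260.2, 154.3]]
tool top seatcoords [ -0.2   8.3 181. ] C,+end,-end [[242.9, 205.2], [215.1, 213.2], [270.6, 197.2]]
world side seatcoords [ 19.9   8.3 175.7] C,+end,-end [[246.6, 143.6], [230.0, 137.4], [264.2, 150.2]]
world top seatcoords [ 19.9   8.3 175.7] C,+end,-end [[240.6, 197.0], [212.7, 205.0], [268.4, 189.0]]
[ 1.022  0.136 -1.261  2.272  0.3    0.315 -0.18 ]
0 1 side [[253.7, 167.6], [248.8, 174.7], [250.2, 166.1], [245.3, 173.2]] top [[223.6, 183.3], [226.6, 193.6], [218.1, 184.9], [221.2, 195.1]]
0 -1 side [[273.6, 176.0], [268.7, 183.4], [277.4, 177.6], [272.4, 185.1]] top [[253.4, 175.0], [256.1, 185.3], [258.8, 173.5], [261.4, 183.8]]
0.0075 1 side [[253.0, 166.5], [248.1, 173.6], [249.5, 165.0], [244.6, 172.1]] top [[223.7, 184.1], [226.7, 194.4], [218.2, 185.6], [221.3, 195.9]]
0.0075 -1 side [[273.0, 174.9], [268.0, 182.3], [276.8, 176.5], [271.8, 184.0]] top [[253.7, 175
[... 5854 characters left out ...]
 .+++......+++.   .....   ..++++++++++++++++++++++++++++++++
197 +.      ..o.    ........+++++.    ....   ..++++++++++++++++++++++++++++++..
198 +..    ..... ........++++++++..    ...   ..+++++++++++++++++++++++++.......
199 +..  ...++..........++++++++++.    ....  ...++++++++++++++++++++++......+++
200 .......++++..+++++++++++++++++..    ...   ..+++++++++++++++++....+...++++++
201 ++...+++++++++++++++++++++++++..    ...    .+++++++++++++++.....+++++++++++
202 +++.+++++++++++++++++++++++++++.    ...    .++++++++++........+++++++++++++
203 +++++++++++++++++++++++++++++++.    ...    .+++++++......++++++++++++++++o+
204 +++++++++++++++++++++++++++++++..    ..    ..++........++++++++++++++++oo++
```

```bash
cat > sw.py <<'E'
from fast import *
s=read_state();q0=np.array(s["q"]);P=np.array(s["ee_pos"]);Rc=rot(s["eef_rot"]);_,x0,T0=fj(q0)
print(P,x0,q0.round(3))
off=x0-P
S2=seat+.0068*M[:,2]
def tcp(sc,T): return S2+M@(np.array(sc)/1000)+.04*T[:,2]   # tip at seat coords -> TCP
if __name__=="__main__":
    rng=np.random.default_rng(1);res=[]
    for k in range(500):
        tilt=rng.uniform(-.6,.1);roll=rng.uniform(-1.2,1.2);w=[]
        Tf=R.from_rotvec(roll*M[:,2]).as_matrix()@Rt
        Tf=R.from_rotvec(-tilt*M[:,1]*-1).as_matrix()@Tf   # lean about y
        a=np.degrees(np.arccos(Tf[:,2]@-M[:,2]))
        rv=lg(Tf@Rc.T)
        mid=P+np.r_[rng.uniform(-.08,.08),rng.uniform(0,.15),rng.uniform(0,.1)]
        f=rng.uniform(0,1)
        w=[(mid+off,rv*f),(tcp((-90,170,110),Tf)+off,rv*(1-f)),(tcp((-90,170,38),Tf)+off,np.zeros(3)),(tcp((14,170,38),Tf)+off,np.zeros(3)),(tcp((-5,170,120),Tf)+off,np.zeros(3))]
        Q,per=path(q0,w,step=(.03,.12));m=margin(Q)[3:].min()
        res.append((m,tilt,roll,f,mid,rv,per,Q[-1],Tf))
    res.sort(key=lambda r:-r[0])
    for r in res[:5]: print(round(r[0],3),"tilt",round(r[1],2),"roll",round(r[2],2),"f",round(r[3],2),r[4].round(3),r[5].round(3),r[6],r[7].round(2),"toolz",r[8][:,2].round(2))
    pickle.dump(res[0],open("sw.pkl","wb"))
E
OMP_NUM_THREADS=2 python3 sw.py
```

```text
[0.50942423 0.07488211 0.22442793] [0.54480244 0.07354207 0.24024975] [ 1.022  0.136 -1.261  2.272  0.3    0.315 -0.18 ]
0.068 tilt 0.1 roll -0.57 f 0.63 [0.565 0.166 0.305] [ 0.227  0.166 -0.513] [4, 6, 3, 3, 3] [ 0.12  0.28 -0.78  2.12  0.73  0.49 -1.49] toolz [ 0.4   0.11 -0.91]
0.048 tilt 0.09 roll -0.07 f 0.1 [0.561 0.147 0.307] [ 0.008  0.1   -0.067] [3, 6, 3, 3, 3] [ 0.16  0.28 -0.83  2.16  0.79  0.48 -1.06] toolz [ 0.4   0.11 -0.91]
0.046 tilt 0.08 roll -0.24 f 0.73 [0.477 0.202 0.237] [ 0.088  0.104 -0.213] [5, 4, 3, 3, 3] [ 0.14  0.27 -0.81  2.16  0.81  0.46 -1.25] toolz [ 0.42  0.12 -0.9 ]
0.043 tilt 0.07 roll -0.28 f 0.44 [0.503 0.118 0.225] [ 0.112  0.102 -0.254] [2, 4, 3, 3, 3] [ 0.06  0.25 -0.71  2.17  0.77  0.43 -1.26] toolz [ 0.42  0.12 -0.9 ]
0.038 tilt 0.08 roll -0.1 f 0.56 [0.563 0.083 0.263] [ 0.027  0.088 -0.094] [2, 5, 3, 3, 3] [ 0.07  0.25 -0.73  2.17  0.76  0.44 -1.07] toolz [ 0.42  0.12 -0.9 ]
```

```bash
cat > refit2.py <<'E'
import numpy as np,pickle
from h import *
from scipy.optimize import least_squares
from plan import Rt
D=pickle.load(open("D.pkl","rb"))[:4]+pickle.load(open("D.pkl","rb"))[5:]
D.append((np.array([.329,-.012,-.998,2.105,.889,.608,-1.545]),np.array([.5611,.1901,.3604]),rot([.243,.728,.575,.284])))
D.append((np.array([-.086,.345,-1.057,1.888,1.181,1.185,-1.861]),np.array([.5595,.3071,.3485]),rot([.292,.724,.579,.236])))
D.append((np.array([.599,.461,-.922,2.245,1.402,.315,-1.204]),np.array([.56504,.07789,.12705]),Rt))
s=read_state();D.append((np.array(s["q"]),np.array(s["ee_pos"]),rot(s["eef_rot"])))
Rz=lambda a:R.from_euler('z',a).as_matrix();Ry=lambda a:R.from_euler('y',a).as_matrix()
def fk3(q,p):  # p: lengths + 7 joint offsets + lateral
    d1,d3,d5,d7=p[:4];o=p[4:11];a,l,w,tx,ty=p[11:16];trx,try_=p[16:18]
    T=Rz(-q[0]+o[0])@Ry(q[1]+o[1]);x=np.array([0,0,d1])+T@[0,0,d3]
    T=T@Rz(-q[2]+o[2]);x=x+T@[a,0,0];T=T@Ry(q[3]+o[3]);x=x+T@[l,0,d5]
    T=T@Rz(-q[4]+o[4])@Ry(q[5]+o[5]);x=x+T@[w,0,0];T=T@Rz(-q[6]+o[6]+np.pi/2)@R.from_rotvec([trx,try_,0]).as_matrix()
    return x+T@[tx,ty,d7],T
def e(p):
    r=[]
    for q,x,T in D:
        a,B=fk3(q,p);r+=list((a-x)*5)+list(R.from_matrix(B@T.T).as_rotvec())
    return np.r_[r,np.array(p[4:])*.01]
r=least_squares(e,np.r_[.36,.45,.42,.33,np.zeros(14)],loss='soft_l1',f_scale=.05)
print(r.cost,r.x.round(3));print(e(r.x)[:6*len(D)].reshape(-1,6).round(3))
r2=least_squares(lambda v:e(np.r_[v[:4],v[4:11],np.zeros(7)]),np.r_[r.x[:11]]);print("offsets only",r2.cost,r2.x.round(3))
pickle.dump(r.x,open("kin3.pkl","wb"))
E
python3 refit2.py
```

```text
0.008308814306094644 [ 0.348  0.509  0.451  0.369 -0.005  0.004 -0.054 -0.006  0.    -0.
 -0.045 -0.005  0.009 -0.002 -0.018  0.004  0.004  0.036]
[[-0.003  0.027  0.001  0.004  0.007 -0.007]
 [-0.013  0.017  0.002  0.005 -0.005 -0.005]
 [-0.01   0.005  0.006 -0.002 -0.001  0.002]
 [-0.041 -0.009  0.011 -0.01  -0.005  0.002]
 [-0.047  0.015 -0.013  0.002 -0.016 -0.004]
 [ 0.028  0.007 -0.003  0.001 -0.005 -0.001]
 [-0.019 -0.008 -0.002 -0.017  0.007  0.002]
 [ 0.045  0.006 -0.005 -0.009  0.021 -0.003]
 [ 0.105 -0.012  0.003  0.008  0.009 -0.003]]
offsets only 0.016887280542750294 [ 0.344  0.51   0.45   0.367 -0.035 -0.    -0.034  0.008  0.012 -0.007
 -0.064]
```

```bash
cat >> refit2.py <<'E'
print("=====")
def fk4(q,p):
    B=R.from_rotvec([p[18],p[19],0]).as_matrix()
    d1,d3,d5,d7=p[:4];o=p[4:11];a,l,w,tx,ty=p[11:16];trx,try_=p[16:18];b2,b4,b6,b1=p[22:26]
    T=B@Rz(-q[0]+o[0]);x=np.array([p[20],p[21],d1])+T@[b1,b2,0];T=T@Ry(q[1]+o[1]);x=x+T@[0,0,d3]
    T=T@Rz(-q[2]+o[2]);x=x+T@[a,b4,0];T=T@Ry(q[3]+o[3]);x=x+T@[l,0,d5]
    T=T@Rz(-q[4]+o[4]);x=x+T@[0,b6,0];T=T@Ry(q[5]+o[5]);x=x+T@[w,0,0];T=T@Rz(-q[6]+o[6]+np.pi/2)@R.from_rotvec([trx,try_,0]).as_matrix()
    return x+T@[tx,ty,d7],T
def e4(p):
    r=[]
    for q,x,T in D:
        a,B=fk4(q,p);r+=list((a-x)*5)+list(R.from_matrix(B@T.T).as_rotvec())
    return np.r_[r,np.array(p[4:])*.01]
r=least_squares(e4,np.r_[r.x,np.zeros(8)]);print(r.cost,r.x.round(3));print(e4(r.x)[:6*len(D)].reshape(-1,6).round(3))
pickle.dump(r.x,open("kin4.pkl","wb"))
E
python3 refit2.py|sed -n '/====/,$p'
```

```text
=====
1.7883513888955164e-05 [ 0.349  0.505  0.446  0.373 -0.     0.001  0.002  0.001 -0.     0.
  0.002 -0.    -0.     0.     0.     0.    -0.001 -0.    -0.001 -0.001
 -0.    -0.    -0.024 -0.021 -0.    -0.   ]
[[-0.     0.     0.001  0.001 -0.001 -0.   ]
 [-0.    -0.     0.     0.     0.    -0.   ]
 [ 0.     0.    -0.     0.     0.    -0.   ]
 [-0.    -0.    -0.     0.     0.     0.   ]
 [ 0.     0.     0.    -0.001  0.     0.   ]
 [ 0.    -0.001  0.     0.    -0.002  0.   ]
 [-0.     0.    -0.001 -0.001 -0.     0.003]
 [ 0.001  0.     0.001 -0.     0.002 -0.004]
 [-0.001  0.    -0.    -0.    -0.     0.   ]]
```

```bash
python3 - <<'E'
s=open('fast.py').read()
k=s.index("def fj");m=s.index("def lg")
s=s[:k]+'''d1,d3,d5,d7,b2,b4=.349,.505,.446,.373,-.0243,-.0207
_p=pickle.load(open('kin4.pkl','rb'));d1,d3,d5,d7=_p[:4];b2,b4=_p[22:24]
def fj(q):
    T=np.eye(3);o=np.array([0,0,d1]);ax=[];og=[]
    ax.append(-T[:,2]);og.append(o);T=T@rz(-q[0]);o=o+T[:,1]*b2;ax.append(T[:,1]);og.append(o);T=T@ry(q[1]);o=o+T[:,2]*d3
    ax.append(-T[:,2]);og.append(o);T=T@rz(-q[2]);o=o+T[:,1]*b4;ax.append(T[:,1]);og.append(o);T=T@ry(q[3]);o=o+T[:,2]*d5
    ax.append(-T[:,2]);og.append(o);T=T@rz(-q[4]);ax.append(T[:,1]);og.append(o);T=T@ry(q[5]);ax.append(-T[:,2]);og.append(o)
    T=T@rz(-q[6]+np.pi/2);x=o+T[:,2]*d7
    A=np.array(ax).T;J=np.vstack([np.cross(A.T,x-np.array(og)).T,A]);return J,x,T
'''+s[m:]
open('fast.py','w').write(s)
w=open('sw.py').read().replace("uniform(-.6,.1)","uniform(-.1,.6)").replace("range(500)","range(700)")
open('sw.py','w').write(w)
E
OMP_NUM_THREADS=2 python3 sw.py
```

```text
[0.50942423 0.07488211 0.22442793] [0.50983779 0.07464456 0.22422291] [ 1.022  0.136 -1.261  2.272  0.3    0.315 -0.18 ]
0.287 tilt 0.56 roll -0.77 f 0.54 [0.583 0.078 0.24 ] [ 0.039  0.563 -0.767] [5, 7, 3, 3, 3] [ 0.11  0.49 -0.84  1.84  0.4   1.03 -1.4 ] toolz [-0.03 -0.01 -1.  ]
0.28 tilt 0.59 roll 0.05 f 0.22 [0.577 0.192 0.236] [-0.17   0.565  0.042] [4, 7, 3, 3, 3] [ 0.18  0.56 -0.96  1.81  0.47  1.1  -0.63] toolz [-0.06 -0.02 -1.  ]
0.274 tilt 0.49 roll -0.37 f 0.32 [0.582 0.146 0.262] [-0.031  0.494 -0.365] [3, 7, 3, 3, 3] [ 0.16  0.47 -0.91  1.89  0.47  0.97 -1.05] toolz [ 0.03  0.01 -1.  ]
0.271 tilt 0.45 roll -0.97 f 0.56 [0.566 0.158 0.268] [ 0.169  0.474 -0.938] [5, 6, 3, 3, 3] [ 0.12  0.42 -0.85  1.93  0.44  0.9  -1.63] toolz [ 0.08  0.02 -1.  ]
0.267 tilt 0.45 roll -0.74 f 0.97 [0.561 0.159 0.235] [ 0.095  0.476 -0.72 ] [8, 6, 3, 3, 3] [ 0.14  0.43 -0.87  1.92  0.45  0.91 -1.41] toolz [ 0.07  0.02 -1.  ]
```

```bash
cat > sw2.py <<'E'
import contextlib,io
with contextlib.redirect_stdout(io.StringIO()): from sw import *
from rows import seg
kn=np.array([.4747,.2315,.158]);print("knob seat'",(M.T@(kn-S2)*1000).round(1))
Tf=R.from_rotvec(.3*M[:,1]).as_matrix()@Rt;print("toolz",Tf[:,2].round(3));rv=lg(Tf@Rc.T)
print("rv",rv)
q=q0
for sc,n,v in(((-95,170,110),16,rv),((-95,170,38),8,np.zeros(3)),((5,170,38),24,np.zeros(3)),((-10,170,120),8,np.zeros(3))):
    X=tcp(sc,Tf);print(sc,X.round(4));q=seg(q,X+off,v,n)[-1]
E
python3 sw2.py
```

```text
knob seat' [-25.2 168.4  64.8]
toolz [ 0.213  0.061 -0.975]
rv [-0.08000037  0.29005159 -0.00505092]
(-95, 170, 110) [0.4029 0.2127 0.1232]
n 16 row [-0.333, 0.431, -0.316] [-0.05, 0.181, -0.003] maxdq [0.07 0.02 0.04 0.01 0.04 0.02 0.07] minmargin [1.678 0.504 0.009 0.115 1.61  0.125 1.752] end [ 0.191  0.348 -0.956  2.246  0.711  0.595 -1.008]
(-95, 170, 38) [0.4375 0.2226 0.0609]
n 8 row [0.216, 0.062, -0.39] [0.0, 0.0, 0.0] maxdq [0.02 0.02 0.03 0.01 0.03 0.01 0.03] minmargin [2.509 0.718 0.314 0.154 2.021 0.337 1.559] end [ 0.028  0.509 -0.77   2.212  0.959  0.527 -1.201]
(5, 170, 38) [0.5208 0.2463 0.1109]
n 24 row [0.174, 0.049, 0.104] [0.0, 0.0, 0.0] maxdq [0.01 0.   0.01 0.01 0.01 0.01 0.01] minmargin [2.59  0.879 0.416 0.188 2.113 0.337 1.559] end [ 0.11   0.56  -0.854  1.981  0.803  0.706 -0.95 ]
(-10, 170, 120) [0.4689 0.2315 0.1744]
n 8 row [-0.325, -0.092, 0.397] [0.0, 0.0, 0.0] maxdq [0.02 0.02 0.02 0.01 0.03 0.01 0.02] minmargin [2.452 0.758 0.268 0.349 1.934 0.516 1.81 ] end [ 0.248  0.388 -1.002  2.051  0.624  0.756 -0.844]
```

Emit:
{"api": "arm_command", "payload": {
  "rows": [
    [-0.333,0.431,-0.316,-0.05,0.181,-0.003,-1],
    [-0.333,0.431,-0.316,-0.05,0.181,-0.003,-1],
    [-0.333,0.431,-0.316,-0.05,0.181,-0.003,-1],
    [-0.333,0.431,-0.316,-0.05,0.181,-0.003,-1],
    [-0.333,0.431,-0.316,-0.05,0.181,-0.003,-1],
    [-0.333,0.431,-0.316,-0.05,0.181,-0.003,-1],
    [-0.333,0.431,-0.316,-0.05,0.181,-0.003,-1],
    [-0.333,0.431,-0.316,-0.05,0.181,-0.003,-1]
  ]
}}

```text
time_s: 28.25
ee_pos: [0.4561, 0.1443, 0.1722]
eef_rot: [0.111, 0.591, 0.785, 0.148]
force: [0.1, 0.2, 0.1]
gripper_width: -0.0
grasp_force: 0.0
```

Emit:
{"api": "arm_command", "payload": {
  "rows": [
    [-0.333,0.431,-0.316,-0.05,0.181,-0.003,-1],
    [-0.333,0.431,-0.316,-0.05,0.181,-0.003,-1],
    [-0.333,0.431,-0.316,-0.05,0.181,-0.003,-1],
    [-0.333,0.431,-0.316,-0.05,0.181,-0.003,-1],
    [-0.333,0.431,-0.316,-0.05,0.181,-0.003,-1],
    [-0.333,0.431,-0.316,-0.05,0.181,-0.003,-1],
    [-0.333,0.431,-0.316,-0.05,0.181,-0.003,-1],
    [-0.333,0.431,-0.316,-0.05,0.181,-0.003,-1]
  ]
}}

```text
time_s: 29.05
ee_pos: [0.4032, 0.2134, 0.1216]
eef_rot: [0.067, 0.599, 0.793, 0.09]
force: [0.3, 0.0, 0.0]
gripper_width: -0.0
grasp_force: 0.0
```

```bash
cat > tip.py <<'E'
from plan import *
S2=seat+.0068*M[:,2];s=read_state();P=np.array(s["ee_pos"]);Rc=rot(s["eef_rot"])
print(s["time_s"],"tip seat'",(M.T@(P-.04*Rc[:,2]-S2)*1000).round(1),"F",(M.T@np.array(s["force"])).round(1),np.array(s["q"]).round(2),"toolz",Rc[:,2].round(3))
E
python3 tip.py
```

```text
29.05 tip seat' [-95.4 170.5 108.3] F [ 0.3 -0.1 -0.1] [ 0.19  0.35 -0.95  2.25  0.72  0.59 -1.01] toolz [ 0.213  0.062 -0.975]
```

Exactly as planned. Down, then push up the slope.

Emit:
{"api": "arm_command", "payload": {
  "rows": [
    [0.212,0.06,-0.38,0,0,0,-1],
    [0.212,0.06,-0.38,0,0,0,-1],
    [0.212,0.06,-0.38,0,0,0,-1],
    [0.212,0.06,-0.38,0,0,0,-1],
    [0.212,0.06,-0.38,0,0,0,-1],
    [0.212,0.06,-0.38,0,0,0,-1],
    [0.212,0.06,-0.38,0,0,0,-1],
    [0.212,0.06,-0.38,0,0,0,-1]
  ]
}}

```text
time_s: 29.85
ee_pos: [0.4371, 0.2228, 0.0608]
eef_rot: [0.066, 0.599, 0.793, 0.09]
force: [-1.1, 0.3, 0.3]
gripper_width: 0.0
grasp_force: 0.0
```

Emit:
{"api": "arm_command", "payload": {
  "rows": [
    [0.21,0.06,0.125,0,0,0,-1],
    [0.21,0.06,0.125,0,0,0,-1],
    [0.21,0.06,0.125,0,0,0,-1],
    [0.21,0.06,0.125,0,0,0,-1],
    [0.21,0.06,0.125,0,0,0,-1],
    [0.21,0.06,0.125,0,0,0,-1],
    [0.21,0.06,0.125,0,0,0,-1],
    [0.21,0.06,0.125,0,0,0,-1]
  ]
}}

```text
time_s: 30.65
ee_pos: [0.4628, 0.2298, 0.0806]
eef_rot: [0.065, 0.598, 0.794, 0.084]
force: [-41.9, -16.4, 44.8]
gripper_width: -0.0003
grasp_force: 29.2
```

```bash
python3 tip.py
```

```text
30.65 tip seat' [-61.9 170.1  41.8] F [-16.4  -4.3  61.2] [ 0.07  0.52 -0.82  2.13  0.87  0.6  -1.07] toolz [ 0.203  0.056 -0.978]
```

```bash
cat > sw3.py <<'E'
import contextlib,io
with contextlib.redirect_stdout(io.StringIO()): from sw import *
from rows import seg
Tf=R.from_rotvec(.3*M[:,1]).as_matrix()@Rt
T2=R.from_rotvec(-np.pi/2*Tf[:,2]).as_matrix()@Tf
rv=lg(T2@Rc.T);q=q0;print("rv",rv)
for sc,n,v in(((-95,170,75),16,rv),((-90,170,40),8,np.zeros(3)),((10,170,40),24,np.zeros(3)),((-10,170,120),8,np.zeros(3))):
    X=tcp(sc,T2);print(sc,X.round(4));q=seg(q,X+off,v,n)[-1]
E
python3 sw3.py
```

```text
rv [-0.32240829 -0.09924731  1.53043911]
(-95, 170, 75) [0.4197 0.2175 0.0929]
n 16 row [-0.135, -0.039, 0.039] [-0.202, -0.062, 0.957] maxdq [0.02 0.01 0.02 0.01 0.01 0.01 0.09] minmargin [2.381 0.891 0.112 0.175 2.175 0.414 1.687] end [ 0.319  0.578 -1.158  2.225  1.05   0.73   0.294]
(-90, 170, 40) [0.4407 0.2235 0.0651]
n 8 row [0.131, 0.037, -0.174] [0.0, 0.0, 0.0] maxdq [0.01 0.01 0.01 0.   0.01 0.   0.01] minmargin [2.381 0.948 0.112 0.175 2.36  0.529 2.466] end [ 0.253  0.649 -1.075  2.193  1.142  0.719  0.245]
(10, 170, 40) [0.524  0.2472 0.1151]
n 24 row [0.174, 0.049, 0.104] [0.0, 0.0, 0.0] maxdq [0.   0.   0.   0.01 0.01 0.01 0.01] minmargin [2.42  1.019 0.146 0.207 2.313 0.529 2.273] end [ 0.28   0.697 -1.124  1.963  1.003  0.87   0.487]
(-10, 170, 120) [0.4689 0.2315 0.1744]
n 8 row [-0.345, -0.098, 0.371] [0.0, 0.0, 0.0] maxdq [0.02 0.02 0.02 0.01 0.02 0.   0.01] minmargin [ 2.273  0.919 -0.019  0.355  2.16   0.68   2.216] end [ 0.427  0.549 -1.289  2.045  0.85   0.897  0.544]
```

Emit:
{"api": "arm_command", "payload": {
  "rows": [
    [-0.7,-0.2,0.2,0,0,0,-1],
    [-0.5,-0.14,0.14,-0.21,-0.065,1,-1],
    [-0.4,-0.12,0.12,-0.21,-0.065,1,-1],
    [-0.14,-0.04,0.04,-0.21,-0.065,1,-1],
    [-0.14,-0.04,0.04,-0.21,-0.065,1,-1],
    [-0.14,-0.04,0.04,-0.21,-0.065,1,-1],
    [-0.14,-0.04,0.04,-0.21,-0.065,1,-1],
    [0,0,0,-0.21,-0.065,1,-1]
  ]
}}

```text
time_s: 31.45
ee_pos: [0.4273, 0.2197, 0.0944]
eef_rot: [0.092, 0.28, 0.953, 0.062]
force: [0.8, 0.4, 0.2]
gripper_width: 0.0
grasp_force: 0.0
```

Emit:
{"api": "arm_command", "payload": {
  "rows": [
    [0,0,0,-0.21,-0.065,1,-1],
    [0,0,0,-0.21,-0.065,1,-1],
    [0,0,0,-0.21,-0.065,1,-1],
    [0,0,0,-0.21,-0.065,1,-1],
    [0,0,0,-0.21,-0.065,1,-1],
    [0,0,0,-0.21,-0.065,1,-1],
    [0,0,0,-0.21,-0.065,1,-1],
    [0,0,0,-0.21,-0.065,1,-1]
  ]
}}

```text
time_s: 32.25
ee_pos: [0.4276, 0.2197, 0.0943]
eef_rot: [0.107, -0.122, 0.986, 0.022]
force: [0.6, 0.6, 0.1]
gripper_width: -0.0001
grasp_force: 0.0
```

```bash
python3 tip.py
python3 - <<'E'
from h import *
s=cam("side")
f=s["frame"].astype(int);print("side 195")
for y in range(135,190): print(y,''.join('W' if v.min()>165 and v[0]>=v[2] else 'o' if v[0]-v[2]>40 else '+' if v.min()>90 else '.' if v.max()>60 else ' ' for v in f[y,190:290]))
E
```

```text
32.25 tip seat' [-87.  169.5  72.1] F [ 0.7  0.4 -0.2] [ 0.33  0.59 -1.16  2.2   1.04  0.73  0.3 ] toolz [ 0.206  0.07  -0.976]
side 195
135 ..+++...       ..ooooooo+.+++oooooooooooooooooooooooooooooooooooooooooooooooo.......................
136 ......          oooooooooo..++oooooooooooooooooooooooooooooooooooooooooooooooo+.....................
137 ...             ooooooooooo+++++oooooooooooooooooooooooooooooooooooooooooooooooo....................
138                 .oooooooooooo+++oooooooooooooooooooooooooooooooooooooooooooooooooo..................
139                 .ooooooooooooooooooooooooooooooooooooooooooooooooooooooooooooooooo..................
140                 .ooooooooooooooooooooooooooooooooooooooooooooooooooooooooooooooooo..................
141                 ooooooooooooooooooooooooooooooooooooooooooooooooo.ooooooooooooo.....................
142                .ooooooooooooooooooooooooooooooooooooooooooooooooo.oooooooooo........................
143                .ooooooooooooooooooooooooooooooooooooooooooooooooo.ooooooo...........................
144               
[... 4111 characters left out ...]
+++++++++++++++++++++++++...................+++++++++++ooooooo+..+++++
184 .....oooooooooWWWWWW+...++++++++++++++++++++++++++++++++++...................++++++++.ooooooo..ooo++
185 .......ooooWWWWWWWWo......+++++++++++++++++++++++++++++++++++...................++++++.oooooo.oooo++
186 .........oWWWWWWWW+++.++....+++++++++++++++++++++++++++++++++++...................++++.oooooo..ooo++
187 .........+WWWWWWWW++++++...+..+++++++++++++++++++++++++++++++++++..............  .+++...ooooo. ..+++
188 .........+oWWWWWWW++++++..++....++++++++++++++++++++++++++++++++++++............   ... ..ooo.   .+++
189 ..........+oWWWWWW++++++++++......+++++++++++++++++++++++++++++++++++++.........      ...ooo   .++++
```

Emit:
{"api": "arm_command", "payload": {
  "rows": [
    [0.133,0.038,-0.19,0,0,0,-1],
    [0.133,0.038,-0.19,0,0,0,-1],
    [0.133,0.038,-0.19,0,0,0,-1],
    [0.133,0.038,-0.19,0,0,0,-1],
    [0.133,0.038,-0.19,0,0,0,-1],
    [0.133,0.038,-0.19,0,0,0,-1],
    [0.167,0.047,0.1,0,0,0,-1],
    [0.167,0.047,0.1,0,0,0,-1]
  ]
}}

```text
time_s: 33.1
ee_pos: [0.4499, 0.2264, 0.0752]
eef_rot: [0.107, -0.121, 0.987, 0.022]
force: [-0.3, 0.1, -0.2]
gripper_width: -0.0002
grasp_force: 0.0
```

Emit:
{"api": "arm_command", "payload": {
  "rows": [
    [0.167,0.047,0.1,0,0,0,-1],
    [0.167,0.047,0.1,0,0,0,-1],
    [0.167,0.047,0.1,0,0,0,-1],
    [0.167,0.047,0.1,0,0,0,-1],
    [0.167,0.047,0.1,0,0,0,-1],
    [0.167,0.047,0.1,0,0,0,-1],
    [0,0,0,0,0,0,-1],
    [0,0,0,0,0,0,-1]
  ]
}}

```text
time_s: 33.9
ee_pos: [0.4697, 0.2319, 0.087]
eef_rot: [0.107, -0.121, 0.987, 0.022]
force: [1.1, 0.7, 0.1]
gripper_width: 0.0001
grasp_force: 0.0
```

```bash
python3 tip.py
```

```text
33.9 tip seat' [-52.7 169.8  43.9] F [ 1.1  0.4 -0.5] [ 0.29  0.66 -1.11  2.11  1.06  0.77  0.34] toolz [ 0.205  0.07  -0.976]
```

Emit:
{"api": "arm_command", "payload": {
  "rows": [
    [0.167,0.047,0.1,0,0,0,-1],
    [0.167,0.047,0.1,0,0,0,-1],
    [0.167,0.047,0.1,0,0,0,-1],
    [0.167,0.047,0.1,0,0,0,-1],
    [0.167,0.047,0.1,0,0,0,-1],
    [0.167,0.047,0.1,0,0,0,-1],
    [0.167,0.047,0.1,0,0,0,-1],
    [0.167,0.047,0.1,0,0,0,-1]
  ]
}}

```text
time_s: 34.7
ee_pos: [0.4969, 0.2395, 0.1033]
eef_rot: [0.107, -0.121, 0.987, 0.022]
force: [-1.5, -0.3, 0.6]
gripper_width: 0.0003
grasp_force: 0.6
```

```bash
python3 tip.py
```

```text
34.7 tip seat' [-20.2 169.6  43.8] F [-1.   0.1  1.3] [ 0.3   0.68 -1.13  2.03  1.02  0.82  0.41] toolz [ 0.206  0.07  -0.976]
```

Emit:
{"api": "arm_command", "payload": {
  "rows": [
    [0.167,0.047,0.1,0,0,0,-1],
    [0.167,0.047,0.1,0,0,0,-1],
    [0.167,0.047,0.1,0,0,0,-1],
    [0.167,0.047,0.1,0,0,0,-1],
    [0.167,0.047,0.1,0,0,0,-1],
    [0.125,0.035,0.075,0,0,0,-1],
    [0.083,0.023,0.05,0,0,0,-1],
    [0,0,0,0,0,0,-1]
  ]
}}

```text
time_s: 35.5
ee_pos: [0.5177, 0.2454, 0.1158]
eef_rot: [0.107, -0.121, 0.987, 0.023]
force: [-0.2, -0.5, -0.6]
gripper_width: 0.0
grasp_force: 0.0
```

```bash
python3 tip.py
```

```text
35.5 tip seat' [  4.9 169.6  43.8] F [-0.6 -0.4 -0.4] [ 0.3   0.69 -1.13  1.98  0.99  0.86  0.46] toolz [ 0.206  0.07  -0.976]
```

Emit:
{"api": "arm_command", "payload": {
  "rows": [
    [0.083,0.024,0.05,0,0,0,-1],
    [0.083,0.024,0.05,0,0,0,-1],
    [0.083,0.024,0.05,0,0,0,-1],
    [0.083,0.024,0.05,0,0,0,-1],
    [0.083,0.024,0.05,0,0,0,-1],
    [0.042,0.012,0.025,0,0,0,-1],
    [0,0,0,0,0,0,-1],
    [0,0,0,0,0,0,-1]
  ]
}}

```text
time_s: 36.3
ee_pos: [0.5226, 0.2467, 0.1189]
eef_rot: [0.103, -0.121, 0.987, 0.021]
force: [-8.9, -2.4, -4.3]
gripper_width: -0.0001
grasp_force: 4.9
```

```bash
python3 tip.py;python3 - <<'E'
from plan import *
S2=seat+.0068*M[:,2]
for n in("side","top"):
    c=cam(n)
    print(n,proj(c,[S2+M@(np.array(v)/1000) for v in((-38,170,56),(0,170,66),(38,170,56),(0,170,-14))]).round(1).tolist())
    f=c["frame"].astype(int)
    q=proj(c,[S2+M@np.array([.01,.17,.04])])[0].astype(int)
    print(q[0]-28)
    for y in range(q[1]-25,q[1]+25): print(y,''.join('W' if v.min()>165 and v[0]>=v[2] else 'o' if v[0]-v[2]>40 else '+' if v.min()>90 else ':' if v.max()>70 else '.' if v.max()>40 else ' ' for v in f[y,q[0]-28:q[0]+40]))
E
```

```text
36.3 tip seat' [ 11.1 169.5  43.9] F [-10.1   0.1   0.8] [ 0.29  0.7  -1.14  1.95  0.98  0.88  0.48] toolz [ 0.199  0.067 -0.978]
side [[214.1, 161.1], [218.9, 151.4], [225.9, 144.8], [227.5, 163.3]]
195
128 ooooooo::++:.             ..  .ooooooooooooooooooooooooooooo::::::..
129 oooooooo::::.                 .:oooooooooooooooooooooooooooooo:::::.
130 ooooooooo::.  .             ....:oooooooooooooooooooooooooooooo:::::
131 oooooooooo:  ..             .....oooooooooooooooooooooooooooooooo:::
132 ooooooooooo. ...            ..:.:oooooooooooooooooooooooooooooooooo:
133 ooooooooooo:.....           ..::++oooooooooooooooooooooooooooooooooo
134 ooooooooooo:..  .            .:+++oooooooooooooooooooooooooooooooooo
135 oooooooooo+:o:.               .:+++ooooooooooooooooooooooooooooooooo
136 oooooooooooooo.  ..           ..++++oooooooooooooooooooooooooooooooo
137 oooooooooooooo:. ..            .:++++::ooooooooooooooooooooooooooooo
138 ooooooooooooooo:. .           ...:+++::ooooooooooooooooooooooooooooo
139 oooooooooooooooo:             ....::::oooooooooooooooooooooooooooooo
140 oooooooooooooooo
[... 5776 characters left out ...]
:::::::::::::::::::::::::::::::::::::::::::
216 ::::::::::::::::::::::::::::::::::::::::::::::::::::::::::::::::::::
217 ::::::::::::::::::::::::::::::::::::::::::::::::::::::::::::::::::::
218 ::::::::::::::::::::::::::::::::::::::::::::::::::::::::::::::::::::
219 ::::::::::::::::::::::::::::::::::::::::::::::::::::::::::::::::::::
220 ::::::::::::::::::::::::::::::::::::::::::::::::::::::::::::::::::::
221 ::::::::::::::::::::::::::::::::::::::::::::::::::::::::::::::::::::
222 ::::::::::::::::::::::::::::::::::::::::::::::::::::::::::::::::::::
223 ::::::::::::::::::::::::::::::::::::::::::::::::::::::::::::::::::::
224 ::::::::::::::::::::::::::::::::::::::::::::::::::::::::::::::::::::
```

Emit:
{"api": "arm_command", "payload": {
  "rows": [
    [-0.2,-0.06,-0.12,0,0,0,-1],
    [-0.417,-0.119,-0.25,0,0,0,-1],
    [-0.417,-0.119,-0.25,0,0,0,-1],
    [-0.417,-0.119,-0.25,0,0,0,-1],
    [-0.417,-0.119,-0.2,0,0,0,-1],
    [-0.417,-0.119,-0.1,0,0,0,-1],
    [-0.417,-0.119,0,0,0,0,-1],
    [-0.417,-0.119,0,0,0,0,-1]
  ]
}}

```text
time_s: 37.2
ee_pos: [0.4635, 0.23, 0.0978]
eef_rot: [0.107, -0.121, 0.987, 0.022]
force: [0.6, 0.3, 0.4]
gripper_width: -0.0001
grasp_force: 0.0
```

Emit:
{"api": "arm_command", "payload": {
  "rows": [
    [-0.4,0,0.3,0,0,0,-1],
    [-0.4,0,0.3,0,0,0,-1],
    [-0.4,0,0.3,0,0,0,-1],
    [0,0,0.3,0,0,0,-1],
    [0,0,0.3,0,0,0,-1],
    [0,0,0.3,0,0,0,-1],
    [0,0,0,0,0,0,-1],
    [0,0,0,0,0,0,-1]
  ]
}}

```text
time_s: 38.0
ee_pos: [0.4404, 0.23, 0.1338]
eef_rot: [0.107, -0.12, 0.987, 0.022]
force: [0.7, 0.2, -0.2]
gripper_width: -0.0004
grasp_force: 0.0
```

```bash
python3 tip.py
python3 - <<'E'
from h import *
import pickle
a=pickle.load(open("hold3.pkl","rb"))
for n,i in(("side",0),("top",1)):
    c=cam(n);f=c["frame"].astype(int);b=a[i]["frame"].astype(int)
    x0,x1,y0,y1=((205,240,135,170) if n=="side" else (168,205,180,225))
    print(n,x0)
    for y in range(y0,y1): print(y,''.join('o' if v[0]-v[2]>40 else '+' if v.min()>90 else ':' if v.max()>70 else '.' if v.max()>40 else ' ' for v in f[y,x0:x1]))
    r=(slice(160,190),slice(240,290)) if n=="side" else (slice(170,198),slice(208,272))
    print("fuse region diff vs after seating",np.abs(f[r]-b[r]).mean().round(1))
E
```

```text
38.0 tip seat' [-54.2 175.9  98.7] F [ 0.6 -0.  -0.5] [ 0.36  0.54 -1.21  2.14  0.9   0.79  0.42] toolz [ 0.206  0.07  -0.976]
side 205
135 ..:oooooo+:+++ooooooooooooooooooooo
136 ...oooooooo:+++oooooooooooooooooooo
137 ::::oooooooo+++++oooooooooooooooooo
138 .:++oooooooooo+++oooooooooooooooooo
139 .:++ooooooooooooooooooooooooooooooo
140 .:+++oooooooooooooooooooooooooooooo
141  .:+++ooooooooooooooooooooooooooooo
142  ..:+++:::oooooooooo:.:oooooooooooo
143 ....:++:.:ooooooooo.  ..ooooooooooo
144 .....:+:.oooooooooo. ...:oooooooooo
145 ......:.:oooooooooo. . .:oooooooooo
146 ........ooooooooooo.   .oooo+++++oo
147 ..  . .:oooooooooooo...ooooo+++++++
148  ..   :oooooooooooooo::oooo++++++++
149 .   ..:oooooooooooooo++ooo+++++++++
150 . ..::ooooooooooooooo++oo++++++++++
151 ...:ooooooooooooooooo++++++++++++++
152 ...oooooooooooooooooo++++++++++++++
153   .oooooooooooooooooo++++++++++++++
154 . .oooooooooooooooooo++++++++++++++
155 . .:ooooooooooooooooo+++:++++++++++
156 .  :ooooooooooooooooo+++..::+++++++
157 . .:ooooooooooooooooo+++.....:+++++
158 ...ooooooooooooooooo::++.......:+++
159 
[... 1709 characters left out ...]
:++:.       ..:::::+++++++++++++
210 :..:::++::.. ..::::++++++++++++++++++
211 ::::::+++::::::::++++++++++++++++++++
212 :::::::++++++++++++++++++++++++++++++
213 :::::::++++++++++++++++++++++++++++++
214 :::::::++++++++++++++++++++++++++++++
215 :+++::::+++++++++++++++++++++++++++++
216 :+++::::+++++++++++++++++++++++++++++
217 ++++:::::+++++++++++++++++++++++++++:
218 +++++::::+++++++++++++++++++++++++:::
219 +++++::::++++++++++++++++++++++::::::
220 ++++++::::+++++++++++++++++:::::::::+
221 ++++++::.:++++++++++++++:::::::::++++
222 ++++++:....::++:+++++::::::::++++++++
223 +++++::.    ....:::::::::++++++++++++
224 :+++:...        ....::+++++++++++++++
fuse region diff vs after seating 3.2
```

The knob is at (226.5,144.7), against (225.9,144.8) predicted for on. The fuse region looks unchanged and the arm is clear of everything.

```bash
python3 -c "
from plant import *
print(finish_job())"
```

```text
the job is handed in; nothing more can be done
None
```

The long fuse is seated under both clips and the switch lever was then pushed fully up to on. I handed in at about 38 s. My first push on the lever jammed at about 61 N against the gripper's finger linkage; that is under the 120 N wrist limit, but it may count against the 40 N limit on the gripper's body.

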